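Load the digitiser cards into the vault recorder and fit its connector plate

ROBOT

A 7-joint arm with a two-finger parallel gripper is mounted at the origin on the work surface. World frame = base frame: x ahead of the robot, y to its left, z up, the work surface at z = 0. Lengths are in m, angles in degrees, forces in N, time in s.
With the tool pointing down it reaches from about 0.425 to 0.875 m from the base axis. Payload 4.7 kg.
Tool frame: the origin (TCP) lies at the centre of the arm's flange, where the gripper is bolted on; the fingertips stand 182 mm ahead of it and the grasp point (between the pads) lies 164 mm ahead of it (env.grip_depth is the distance from the TCP to the grasp point, in m); z points along the fingers, y is the line along which they close (so a half turn about z gives the same grasp; the last joint's range is limited). The gripper opens to 87 mm and grips with 3 to 60 N. Pads are 19 mm wide; open, the fingers measure 117 mm over their backs; the gripper's body (75 mm by 190 mm) begins 51 mm behind the grasp point.
Start: joints at [-66.916, 18.392, -4.016, 83.108, 1.295, 78.541, -3.26], TCP at [0.246, 0.601, 0.405] pointing down, gripper open.
Joint ranges: [-163.93, 163.93], [-17.29, 119.83], [-79.2, 71.16], [3.27, 140.29], [-89.18, 269.18], [5.43, 117.66], [-154.24, 154.24]. Speed limits (degrees/s): [147.25, 147.25, 180, 180, 180, 180, 180].

INTERFACE

Orientations are given as [roll, pitch, yaw] about the fixed x, y, z axes, in that order (R = Rz(yaw) Ry(pitch) Rx(roll)).
In Python, from cell import env gives the robot as it stands. The module is installed in compiled form; this text tells all that it offers.
- The arm moves only by the tool send_rows, never from a script. Its arguments are lists of equal length, an entry for each row: "xyz": the shift along the tool's x, y, z in m, a list of three; "rotation": the turn, a rotation vector about the tool's x, y, z in rad, a list of three; "jaw": the opening, from 0 (shut) to 1 (fully open). A call has 1 to 20 rows; each row shifts and turns the commanded pose from where the row before left it, along the tool's axes as they then stand; what a row does not reach is not made up. A row lasts 1/10 s, in which the tool goes at most 50 mm and 8.59 degrees, less where a joint would pass 70% of its speed; a pose out of reach is approached as far as the arm can. A call is refused whole if a number of a shift passes 0.05 or a number of a turn 0.15, either way. A call with a gripper value outside its range is refused whole. The fingers move at their own pace and stop on an object; "newtons" is the grip in N (left out, the last holds). Time passes only in rows, so rows that do not move let the fingers close. It gives the time, the measured TCP pose, the force, the opening and the grip force at its end, in the units of the state.
- env.get_obs(): the state, without advancing time (a new reading comes with each control period).
- env.read_camera(name): name is "scene" or "side" or "wrist"; returns a dict with "image" (400x640x3 uint8, blue, green, red), "fx", "fy", "cx", "cy" (pixels), "distortion" ([k1, k2, p1, p2, k3] as OpenCV has them; the pictures are not rectified), "R" (3x3) and "t" (3): a world point X has camera coordinates R X + t. Camera axes: x right, y down, z forward; pixel columns grow to the right and rows downward; lengths in m; the calibration is good to about 2 mm. A picture is of the moment at which its call begins. There is no depth.
- env.sign_off(): hands the job in; it is judged then, once.
The state is a dict: "time_s": time; "qpos": joint angles; "joint_velocities": joint speeds; "effort": joint torques, N m; "tool_pos": TCP position; "tool_rot": TCP orientation; "force": force on the tool from outside, world axes, zero at the start; "wrist_torque": the same for the moment, N m; "grip_width": finger opening in m; "grasp_force": force on a finger pad.
Only numpy, scipy, OpenCV 4.12 (cv2) and the standard library are available. Lean on these libraries where they do the work, as an engineer would, in place of code of your own. Each camera call takes 0.05 s, during which the arm holds its last target. There are 200 camera calls.

TASK

Get the seismic recorder ready for service: lift the transit cover off by its chrome knob and set it down flat, knob up, on the bare concrete clear of the recorder, then gently slide every digitiser card from the black carrier down into a slot of the recorder until it is fully home, one card to a slot. Finally lower the connector plate over the recorder's two locating pins until it rests flush on the rim; drop or ram nothing into the recorder, and leave the other things on the pier where they lie.

Things in the scene. Friction and masses are not known exactly. Their poses are not given: they have to be found in the camera images.
- recorder: open-topped grey cast housing fixed to the pier, 104 (its x) x 224 (its y) x 93 mm tall to the rim; origin: centre of its underside. Inside 84 (x) x 176 (y) mm, floor 6 mm up. Four card slots, 38 mm apart along y. The top of a card fully home is 6 mm below the rim. A locating pin stands on the rim at each y end
- seat (a point): centre of the recorder's rim plane, 93 mm up, axes as the recorder: the connector plate's origin comes here. The pier is bare between the recorder and the robot, room to set things down
- pin0 (a point): foot, on the recorder's rim, of the steel locating pin at the recorder's y = -100 mm, x = 0: 8 mm across, 14 mm tall, tapered over the top 5 mm
- pin1 (a point): foot, on the recorder's rim, of the steel locating pin at the recorder's y = +100 mm, x = 0: 8 mm across, 14 mm tall, tapered over the top 5 mm
- slot0 (a point): card slot 0 of the recorder, at its y = -57 mm: the point on the inner floor where a card's origin comes, axes as the recorder (card x along this x). White plastic guides at both x ends (within 8 mm of the long walls) leave 10.4 mm for the 8 mm card body, 84 mm for its length; mouths flared to 20 mm at 66 mm above the pier
- slot1 (a point): card slot 1 of the recorder, at its y = -19 mm: the point on the inner floor where a card's origin comes, axes as the recorder (card x along this x). White plastic guides at both x ends (within 8 mm of the long walls) leave 10.4 mm for the 8 mm card body, 84 mm for its length; mouths flared to 20 mm at 66 mm above the pier
- slot2 (a point): card slot 2 of the recorder, at its y = 19 mm: the point on the inner floor where a card's origin comes, axes as the recorder (card x along this x). White plastic guides at both x ends (within 8 mm of the long walls) leave 10.4 mm for the 8 mm card body, 84 mm for its length; mouths flared to 20 mm at 66 mm above the pier
- slot3 (a point): card slot 3 of the recorder, at its y = 57 mm: the point on the inner floor where a card's origin comes, axes as the recorder (card x along this x). White plastic guides at both x ends (within 8 mm of the long walls) leave 10.4 mm for the 8 mm card body, 84 mm for its length; mouths flared to 20 mm at 66 mm above the pier
- cover: loose aluminium transit cover, on the recorder at the start: sheet 102 (its x) x 178 (y) x 4 mm over a lip 78 x 170 x 5 mm that sits loosely in the opening; chrome knob in the middle, 27 mm across, 27 to 48 mm above the origin, on a 12 mm stem. Origin: centre of the lip's underside (height 0 when it lies on the concrete). 0.25 to 0.5 kg
- plate: connector plate, flat on the concrete at the start: aluminium 104 (its x) x 224 (y) x 6 mm, 9.5 mm through holes at y = +100 and -100 mm, x = 0; in the middle an upright grey round connector shell 34 mm across, 6 to 50 mm above the origin, to grip it by. Origin: centre of the underside. Fits either way round. 0.3 to 0.6 kg
- carrier: black plastic card carrier fixed to the pier, 96 (its x) x 200 (y) x 50 mm tall, origin at the centre of its underside; four slots 40 mm apart at y = -60, -20, 20, 60 mm hold cards upright on its base 10 mm up, their x along its x; raise a card 45 mm to clear it
- card0: digitiser card, one of up to four alike (None if absent), a stiff slab on edge, standing in the carrier: 80 mm long (its x), 81 tall. Bottom up: brass tongue 60 x 4 mm, 6 tall; body 80 x 8 mm, from 6 to 61; aluminium grip bar 60 x 10 mm thick (its y), from 61 to 81, to be pinched from above. 0.12 to 0.2 kg. Origin: centre of the tongue's underside. Same either way round
- card1: digitiser card, one of up to four alike (None if absent), a stiff slab on edge, standing in the carrier: 80 mm long (its x), 81 tall. Bottom up: brass tongue 60 x 4 mm, 6 tall; body 80 x 8 mm, from 6 to 61; aluminium grip bar 60 x 10 mm thick (its y), from 61 to 81, to be pinched from above. 0.12 to 0.2 kg. Origin: centre of the tongue's underside. Same either way round
- card2: digitiser card, one of up to four alike (None if absent), a stiff slab on edge, standing in the carrier: 80 mm long (its x), 81 tall. Bottom up: brass tongue 60 x 4 mm, 6 tall; body 80 x 8 mm, from 6 to 61; aluminium grip bar 60 x 10 mm thick (its y), from 61 to 81, to be pinched from above. 0.12 to 0.2 kg. Origin: centre of the tongue's underside. Same either way round
- card3: digitiser card, one of up to four alike (None if absent), a stiff slab on edge, standing in the carrier: 80 mm long (its x), 81 tall. Bottom up: brass tongue 60 x 4 mm, 6 tall; body 80 x 8 mm, from 6 to 61; aluminium grip bar 60 x 10 mm thick (its y), from 61 to 81, to be pinched from above. 0.12 to 0.2 kg. Origin: centre of the tongue's underside. Same either way round
- sensor_cap: matte green sensor cap, a low domed disc 64 mm across, 30 mm tall. Not part of the job
- earth_stub: copper earth rod stub 110 mm long, 16 mm thick, lying in a brass clamp; up to 26 mm tall. Not part of the job
- ferrule: white nylon ferrule, a tube 28 mm across and 22 mm tall, standing. Not part of the job
- spare_shell: loose spare grey connector shell, 40 mm across, 42 mm tall, standing, on no plate. Not part of the job
- spare_knob: loose spare chrome knob, 28 mm across, 28 mm tall. Not part of the job
- level: aluminium spirit level 120 x 18 x 30 mm tall. Not part of the job
- screwdriver: screwdriver 190 mm long, lying. Not part of the job
- desiccant: desiccant can 60 mm across, 75 mm tall, standing. Not part of the job
Not all that is in view belongs to the job. What is shaped like the card3 but orange or turquoise is not meant.

How it is judged:
By the outcome, as a careful person would: the job done as asked, in the order asked, and still so for the second after the job is handed in, with the robot touching nothing.
Of card0, card1, card2, card3 only 2 to 4 are there at a start; the rules pass over those that are not, and their reading is None.
At some moment in a run one of plate, cover may be knocked a few centimetres aside while the robot is not near it.
It also fails if it takes over 210 s, if anything falls off the work surface, if the arm or the gripper's body presses on something with over 40 N, if the wrist force passes 120 N, or if a joint passes its speed limit or range.

## Working session

There is one attempt and no reset: what is moved stays moved. The work goes in short steps, Python scripts to look and compute and a tool call to move; the robot and the scene stay as the last step left them, time stands still between calls to the robot, and variables do not carry over. Pictures are saved under pics/ and viewed, at most 17 in all, crops included, and the job is handed in when it is done.

Besides the shell and the picture viewer there is one more tool, called as name(argument=value, ...), one argument or row to a line, values as JSON. send_rows: Moves the arm, as the interface text tells. Its arguments: {"type":"object","properties":{"xyz":{"type":"array"},"rotation":{"type":"array"},"jaw":{"type":"array"},"newtons":{"type":"number"}},"required":["xyz","rotation","jaw"]}

```bash
mkdir -p pics; ls; python3 - <<'E'
from cell import env
import cv2
o=env.get_obs()
for k in o: print(k,o[k])
for n in("scene","side"):
    c=env.read_camera(n); cv2.imwrite(f"pics/{n}0.png",c["image"])
    print(n,c["fx"],c["cx"],c["cy"],c["distortion"],c["R"],c["t"])
E
```

```text
pics
time_s 0.0
qpos [-66.91691281  18.43733411  -4.01690454  83.17432808   1.2961528
  78.53966848  -3.26031069]
joint_velocities [ 1.94177976e-03 -8.90998986e-05 -7.92452516e-02  6.90859093e-03
 -4.44301624e-02  2.37040553e-02 -4.09770651e-02]
effort [-9.02982538e-04 -4.91270900e+01 -4.04385868e-01 -3.12528098e+01
 -6.38859300e-02  4.36129177e-02  1.76507710e-04]
tool_pos [0.24632966 0.60129502 0.40368597]
tool_rot [-1.79893980e+02  6.38795556e-03  1.57727878e+02]
force [-1.12048703  0.86189094  0.59682939]
wrist_torque [0.02611301 0.02544895 0.03087073]
grasp_force 0.0
grip_width 0.08679775739787243
scene 509.7379732392906 328.42917617725533 201.708925597837 [-0.11990653  0.          0.          0.          0.        ] [[-0.81473775  0.57978558 -0.00714695]
 [ 0.45994286  0.63872637 -0.61683157]
 [-0.35306511 -0.50584316 -0.78706273]] [ 0.40187626 -0.24784327  1.86144102]
side 438.98931995113793 323.9153554833619 196.41346118469068 [0.03803385 0.         0.         0.         0.        ] [[ 0.8490737  -0.52774803 -0.02357686]
 [-0.31634205 -0.47219358 -0.82277635]
 [ 0.42308576  0.70605611 -0.56787605]] [-0.4018454   0.26106826  0.99394564]
```

View pics/scene0.png

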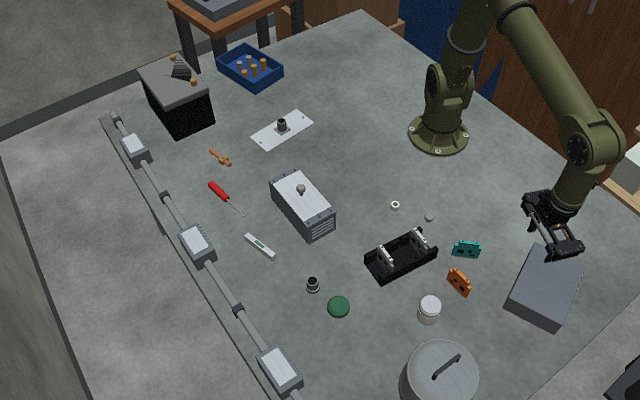

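View pics/side0.png

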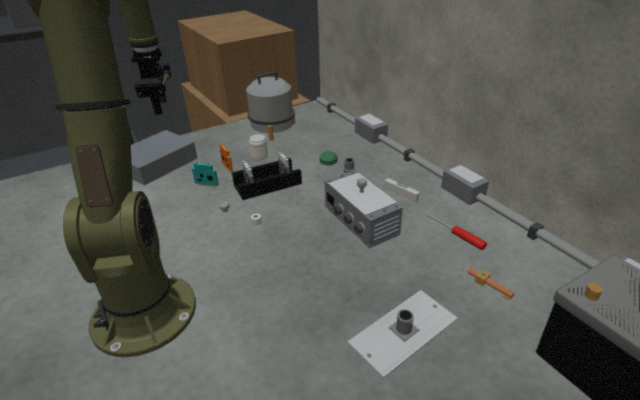

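Scene view shows the recorder with its cover at about (302,203) and the knob at (301,188). The plate is at (282,130), and the carrier at (401,255) seems to hold two pale cards near its ends. The turquoise (466,248) and orange (460,281) decoys are outside it. Next: rough ray casting.

```bash
cat > h.py <<'E'
from cell import env
import cv2, numpy as np
def cam(n,save=None):
    c=env.read_camera(n)
    for k in("R","t","distortion"): c[k]=np.array(c[k],float)
    c["K"]=np.array([[c["fx"],0,c["cx"]],[0,c["fy"],c["cy"]],[0,0,1.]])
    if save: cv2.imwrite("pics/"+save,c["image"])
    return c
def rays(c,px):
    p=cv2.undistortPoints(np.array(px,float).reshape(-1,1,2),c["K"],c["distortion"]).reshape(-1,2)
    return -c["R"].T@c["t"],np.c_[p,np.ones(len(p))]@c["R"]
def onz(c,px,z):
    o,d=rays(c,px); return o+d*((z-o[2])/d[:,2])[:,None]
def proj(c,X):
    return cv2.projectPoints(np.array(X,float).reshape(-1,1,3),cv2.Rodrigues(c["R"])[0],c["t"],c["K"],c["distortion"])[0].reshape(-1,2)
def two(c1,p1,c2,p2):
    o1,d1=rays(c1,[p1]);o2,d2=rays(c2,[p2]);d1=d1[0];d2=d2[0]
    s=np.linalg.lstsq(np.c_[d1,-d2],o2-o1,rcond=None)[0]
    a,b=o1+s[0]*d1,o2+s[1]*d2
    return (a+b)/2,np.linalg.norm(a-b)
def go(x,y,z=None,yaw=None):
    """tool-frame shift (mm) and turn (rad) to reach the target"""
    o=env.get_obs();p=np.array(o["tool_pos"]);r=np.radians(o["tool_rot"])
    Y=r[2];tx=[np.cos(Y),np.sin(Y),0];ty=[np.sin(Y),-np.cos(Y),0]
    d=np.array([x,y,p[2] if z is None else z])-p
    s="" 
    if yaw is not None:
        w=(yaw-o["tool_rot"][2]+90)%180-90; s=f" turn about tool z rad {-np.radians(w):.4f} or {-np.radians(w-np.sign(w)*180):.4f}"
    print("tool shift mm",np.round([d@tx,d@ty,-d[2]][:3],4)*1000,s,"rot",np.round(o["tool_rot"],2),"q7",round(o["qpos"][6],1),"t",round(o["time_s"],1))
E
python3 - <<'E'
from h import *
s=cam("scene");d=cam("side")
print("knob",two(s,(301,187),d,(362,182)))
print("plate shell top z.05",onz(s,[(282,121)],.05),onz(d,[(405,314)],.05))
print("rec rim corners",onz(s,[(269,180),(301,169),(336,211),(311,242)],.095))
print("plate corners",onz(s,[(249,139),(293,110),(314,120),(264,150)],.006))
print("plate corners side",onz(d,[(349,342),(421,292),(457,318),(388,373)],.006))
print("carrier c",onz(s,[(386,250),(418,234)],.091))
print("rest",onz(s,[(395,205),(429,217),(466,250),(460,283),(313,285),(340,306)],.02))
cv2.imwrite("pics/crop1.png",np.vstack([cv2.resize(s["image"][215:300,350:500],(750,425)[:2],interpolation=cv2.INTER_CUBIC)[:300],cv2.resize(d["image"][140:200,190:340],(750,300),interpolation=cv2.INTER_CUBIC)]))
E
```

```text
knob (array([0.60164964, 0.00866432, 0.12808982]), np.float64(0.002180664750598378))
plate shell top z.05 [[ 0.45231054 -0.34681751  0.05      ]] [[ 0.45317316 -0.35149048  0.05      ]]
rec rim corners [[ 0.65304981 -0.0977379   0.095     ]
 [ 0.54543863 -0.07720477  0.095     ]
 [ 0.55342281  0.12486476  0.095     ]
 [ 0.67696486  0.17313896  0.095     ]]
plate corners [[ 0.57781046 -0.37922769  0.006     ]
 [ 0.36311251 -0.41632384  0.006     ]
 [ 0.32976573 -0.32291223  0.006     ]
 [ 0.56195446 -0.29915801  0.006     ]]
plate corners side [[ 0.3365228  -0.31820542  0.006     ]
 [ 0.55359263 -0.29535523  0.006     ]
 [ 0.56725315 -0.39307226  0.006     ]
 [ 0.35951728 -0.41642768  0.006     ]]
carrier c [[0.51782212 0.31807829 0.091     ]
 [0.40702636 0.33013005 0.091     ]]
rest [[0.35180857 0.17056975 0.02      ]
 [0.29513871 0.2705418  0.02      ]
 [0.28747711 0.42912807 0.02      ]
 [0.38205154 0.5003453  0.02      ]
 [0.72976232 0.25619524 0.02      ]
 [0.70608081 0.3550692  0.02      ]]
```

View pics/crop1.png

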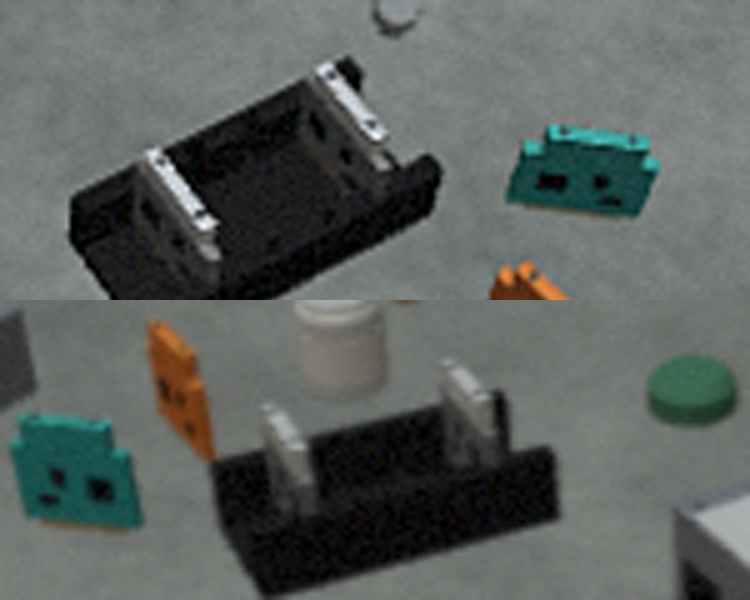

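```bash
python3 -c "
from h import *
go(.56,.01,.42,180)"
```

```text
tool shift mm [-514.4 -428.4  -15.9]  turn about tool z rad -0.3888 or 2.7528 rot [-1.7993e+02  1.0000e-02  1.5773e+02] q7 -3.3 t 0.2
```

send_rows(
  xyz=[
    [-0.0303, -0.0252, -0.001],
    [-0.0303, -0.0252, -0.001],
    [-0.0303, -0.0252, -0.001],
    [-0.0303, -0.0252, -0.001],
    [-0.0303, -0.0252, -0.001],
    [-0.0303, -0.0252, -0.001],
    [-0.0303, -0.0252, -0.001],
    [-0.0303, -0.0252, -0.001],
    [-0.0303, -0.0252, -0.001],
    [-0.0303, -0.0252, -0.001],
    [-0.0303, -0.0252, -0.001],
    [-0.0303, -0.0252, -0.001],
    [-0.0303, -0.0252, -0.001],
    [-0.0303, -0.0252, -0.001],
    [-0.0303, -0.0252, -0.001],
    [-0.0303, -0.0252, -0.001],
    [-0.0303, -0.0252, -0.001],
    [0, 0, 0],
    [0, 0, 0],
    [0, 0, 0],
  ],
  rotation=[
    [0, 0, 0],
    [0, 0, 0],
    [0, 0, 0],
    [0, 0, 0],
    [0, 0, 0],
    [0, 0, 0],
    [0, 0, 0],
    [0, 0, 0],
    [0, 0, 0],
    [0, 0, 0],
    [0, 0, 0],
    [0, 0, 0],
    [0, 0, 0],
    [0, 0, 0],
    [0, 0, 0],
    [0, 0, 0],
    [0, 0, 0],
    [0, 0, -0.13],
    [0, 0, -0.13],
    [0, 0, -0.13],
  ],
  jaw=[1, 1, 1, 1, 1, 1, 1, 1, 1, 1, 1, 1, 1, 1, 1, 1, 1, 1, 1, 1],
)

```text
time_s: 2.2
tool_pos: [0.5607, 0.0094, 0.4215]
tool_rot: [-180.0, -0.0, -179.7]
force: [0.9, 0.5, -0.1]
grip_width: 0.0868
grasp_force: 0.0
```

```bash
python3 -c "
from h import *
w=cam('wrist','w1.png');print(w['R'],-w['R'].T@w['t'],w['fx'],w['distortion']);o=env.get_obs();print(o['tool_pos'],o['tool_rot'],o['qpos'])"
```

```text
[[-4.99097778e-03  9.99987152e-01 -8.86420999e-04]
 [ 9.65872142e-01  5.05026779e-03  2.58970076e-01]
 [ 2.58971226e-01  4.36344546e-04 -9.65884938e-01]] [0.48924674 0.00979365 0.4018108 ] 349.5411696921677 [-0.03781073  0.          0.          0.          0.        ]
[0.56067183 0.00956336 0.421505  ] [-1.79996284e+02 -2.30580582e-02 -1.79376852e+02] [-26.70766336   7.08474969  25.26534388  95.55962373  -3.08086178
  78.06733335  89.6505524 ]
```

View pics/w1.png

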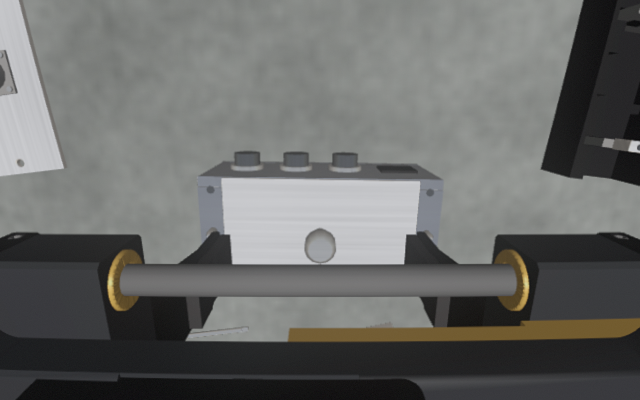

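The wrist view looks down on the recorder, with the camera on the robot side. The knob is at (320,245), the sheet's near edge is at row 178 and spans columns 222–410, and the fingers hide the pins.

```bash
python3 -c "
from h import *
w=cam('wrist')
k=onz(w,[(320,245)],.126)[0];print(k)
print('sheet near corners',onz(w,[(222,179),(411,181)],.097),'rim',onz(w,[(201,179),(441,179)],.093))
go(k[0],k[1],.290,180)"
```

```text
[0.60277165 0.01239966 0.126     ]
sheet near corners [[ 0.55263181 -0.07542604  0.097     ]
 [ 0.55269283  0.09316639  0.097     ]] rim [[ 0.55363677 -0.09566335  0.093     ]
 [ 0.55135994  0.12141236  0.093     ]]
tool shift mm [-42.1   2.6 131.6]  turn about tool z rad 0.0014 or -3.1402 rot [ 1.8000e+02 -2.0000e-02 -1.7992e+02] q7 89.1 t 2.3
```

send_rows(
  xyz=[
    [-0.021, 0.0015, 0],
    [-0.021, 0.001, 0],
    [0, 0, 0.03],
    [0, 0, 0.03],
    [0, 0, 0.03],
    [0, 0, 0.02],
    [0, 0, 0.015],
    [0, 0, 0.006],
    [0, 0, 0],
    [0, 0, 0],
    [0, 0, 0],
    [0, 0, 0],
    [0, 0, 0],
    [0, 0, 0],
    [0, 0, 0],
    [0, 0, 0],
  ],
  rotation=[
    [0, 0, 0],
    [0, 0, 0],
    [0, 0, 0],
    [0, 0, 0],
    [0, 0, 0],
    [0, 0, 0],
    [0, 0, 0],
    [0, 0, 0],
    [0, 0, 0],
    [0, 0, 0],
    [0, 0, 0],
    [0, 0, 0],
    [0, 0, 0],
    [0, 0, 0],
    [0, 0, 0],
    [0, 0, 0],
  ],
  jaw=[1, 1, 1, 1, 1, 1, 1, 1, 0.6, 0.4, 0.25, 0.15, 0.15, 0.15, 0.15, 0.15],
  newtons=35,
)

```text
time_s: 3.9
tool_pos: [0.6027, 0.0124, 0.2908]
tool_rot: [180.0, -0.0, -179.9]
force: [-0.5, 0.3, 0.1]
grip_width: 0.0309
grasp_force: 0.0
```

send_rows(
  xyz=[
    [0, 0, 0],
    [0, 0, 0],
    [0, 0, 0],
    [0, 0, 0],
    [0, 0, -0.005],
    [0, 0, -0.01],
    [0, 0, -0.02],
    [0, 0, -0.03],
    [0, 0, -0.03],
  ],
  rotation=[
    [0, 0, 0],
    [0, 0, 0],
    [0, 0, 0],
    [0, 0, 0],
    [0, 0, 0],
    [0, 0, 0],
    [0, 0, 0],
    [0, 0, 0],
    [0, 0, 0],
  ],
  jaw=[0, 0, 0, 0, 0, 0, 0, 0, 0],
)

```text
time_s: 4.8
tool_pos: [0.6024, 0.0125, 0.3868]
tool_rot: [180.0, -0.1, -179.9]
force: [0.3, -0.7, -3.1]
grip_width: 0.0254
grasp_force: 35.0
```

```bash
python3 -c "
from h import *
o=env.get_obs();print(o['force'],o['wrist_torque'],o['grip_width'],o['grasp_force'])
w=cam('wrist','w2.png')
go(.445,.0,None,180)"
```

```text
[ 0.310089   -0.69344597 -3.08942813] [ 0.05657846 -0.05805377  0.01279184] 0.025435428652221374 35.0001126062125
tool shift mm [158.8 -12.   -0. ]  turn about tool z rad 0.0012 or -3.1404 rot [ 179.91    0.46 -179.93] q7 91.2 t 4.8
```

View pics/w2.png

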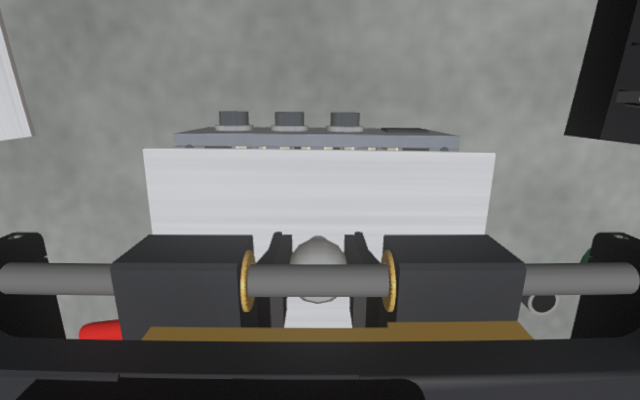

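The cover is lifted and held level; the recorder's open slots show behind it. I'll set it down at x = 0.445.

send_rows(
  xyz=[
    [0.02, -0.002, 0],
    [0.035, -0.003, 0],
    [0.04, -0.003, 0],
    [0.035, -0.002, 0],
    [0.02, -0.002, 0],
    [0.009, 0, 0],
    [0, 0, 0.02],
    [0, 0, 0.035],
    [0, 0, 0.04],
    [0, 0, 0.035],
    [0, 0, 0.025],
    [0, 0, 0.015],
    [0, 0, 0.006],
    [0, 0, 0.003],
    [0, 0, 0.002],
    [0, 0, 0.001],
    [0, 0, 0.001],
    [0, 0, 0],
  ],
  rotation=[
    [0, 0, 0],
    [0, 0, 0],
    [0, 0, 0],
    [0, 0, 0],
    [0, 0, 0],
    [0, 0, 0],
    [0, 0, 0],
    [0, 0, 0],
    [0, 0, 0],
    [0, 0, 0],
    [0, 0, 0],
    [0, 0, 0],
    [0, 0, 0],
    [0, 0, 0],
    [0, 0, 0],
    [0, 0, 0],
    [0, 0, 0],
    [0, 0, 0],
  ],
  jaw=[0, 0, 0, 0, 0, 0, 0, 0, 0, 0, 0, 0, 0, 0, 0, 0, 0, 0],
)

```text
time_s: 6.65
tool_pos: [0.4439, 0.0002, 0.2032]
tool_rot: [180.0, 0.1, -179.9]
force: [0.2, 0.6, -3.6]
grip_width: 0.0256
grasp_force: 35.0
```

send_rows(
  xyz=[
    [0, 0, 0.0005],
    [0, 0, 0.0005],
    [0, 0, 0],
  ],
  rotation=[
    [0, 0, 0],
    [0, 0, 0],
    [0, 0, 0],
  ],
  jaw=[0, 0, 0],
)

```text
time_s: 6.95
tool_pos: [0.444, 0.0002, 0.2027]
tool_rot: [180.0, 0.0, -179.9]
force: [-3.3, 0.2, 5.4]
grip_width: 0.0257
grasp_force: 35.0
```

Contact. Now release, rise, and step to a view over the recorder.

send_rows(
  xyz=[
    [0, 0, 0],
    [0, 0, 0],
    [0, 0, 0],
    [0, 0, 0],
    [0, 0, -0.01],
    [0, 0, -0.03],
    [0, 0, -0.04],
    [0, 0, -0.05],
    [0, 0, -0.05],
    [0, 0, -0.05],
    [0, 0, -0.03],
    [-0.03, -0.006, 0],
    [-0.02, -0.006, 0],
    [0, 0, 0],
    [0, 0, 0],
  ],
  rotation=[
    [0, 0, 0],
    [0, 0, 0],
    [0, 0, 0],
    [0, 0, 0],
    [0, 0, 0],
    [0, 0, 0],
    [0, 0, 0],
    [0, 0, 0],
    [0, 0, 0],
    [0, 0, 0],
    [0, 0, 0],
    [0, 0, 0],
    [0, 0, 0],
    [0, 0, 0],
    [0, 0, 0],
  ],
  jaw=[0.6, 1, 1, 1, 1, 1, 1, 1, 1, 1, 1, 1, 1, 1, 1],
)

```text
time_s: 8.45
tool_pos: [0.4934, -0.0119, 0.4618]
tool_rot: [-180.0, -0.1, -180.0]
force: [-0.0, 0.2, 0.9]
grip_width: 0.0873
grasp_force: 0.0
```

```bash
python3 -c "
from h import *
w=cam('wrist','w3.png')
o=env.get_obs();print(o['tool_pos'])"
```

```text
[ 0.49311481 -0.01168776  0.46177565]
```

View pics/w3.png

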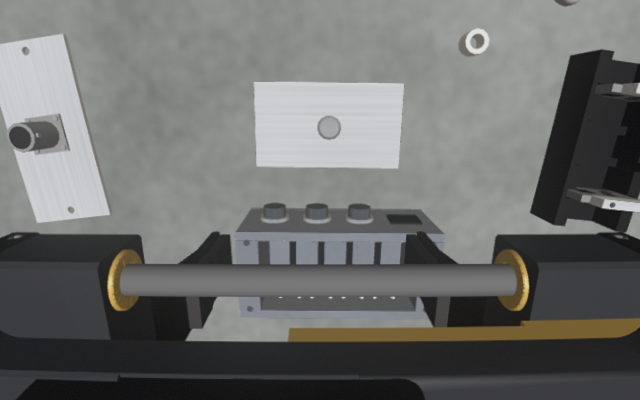

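The cover lies flat at (328,126), the recorder is open at (338,265), the ferrule is at (477,40), and the carrier is at the right. I'll move over the recorder so the fingers don't hide it.

send_rows(
  xyz=[
    [-0.03, 0, 0],
    [-0.045, -0.008, 0],
    [-0.045, -0.008, 0],
    [-0.02, -0.008, 0],
    [0, 0, 0],
    [0, 0, 0],
    [0, 0, 0],
  ],
  rotation=[
    [0, 0, 0],
    [0, 0, 0],
    [0, 0, 0],
    [0, 0, 0],
    [0, 0, 0],
    [0, 0, 0],
    [0, 0, 0],
  ],
  jaw=[1, 1, 1, 1, 1, 1, 1],
)

```text
time_s: 9.2
tool_pos: [0.6327, -0.0353, 0.4622]
tool_rot: [179.9, -0.0, -179.9]
force: [0.1, -0.2, 1.3]
grip_width: 0.0871
grasp_force: 0.0
```

```bash
python3 -c "
from h import *
w=cam('wrist','w4.png')
o=env.get_obs();print(o['tool_pos'],o['tool_rot'])
for z in (0,.1): print(proj(w,[(.6,-.09,z),(.6,.115,z)]))
cv2.imwrite('pics/w4c.png',cv2.resize(w['image'][40:270,150:490],(800,541),interpolation=cv2.INTER_CUBIC))"
```

```text
[ 0.63268143 -0.0352365   0.46238094] [ 1.79923170e+02  1.63394890e-02 -1.79894923e+02]
[[273.40384268 138.1774654 ]
 [436.4506634  138.56897159]]
[[260.86556415 147.24781922]
 [469.71362745 147.77539007]]
```

View pics/w4c.png

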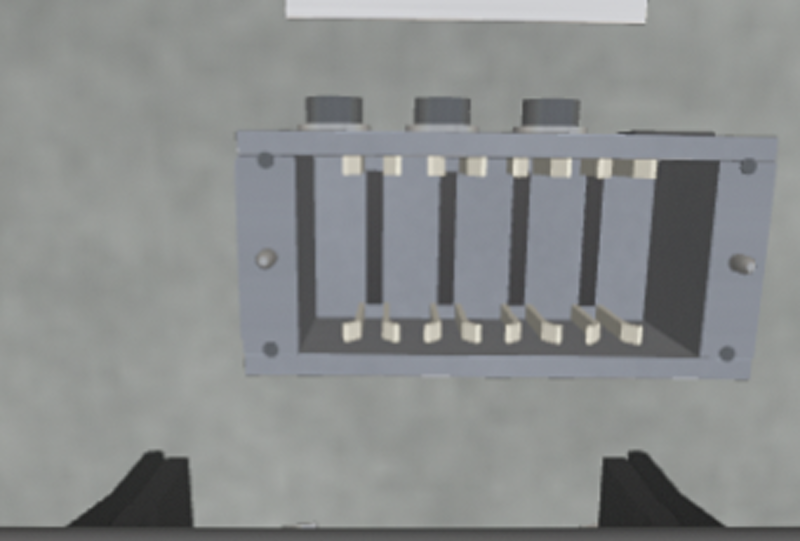

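The crop shows the open recorder: pins at crop (265,257) and (745,264), four guide pairs in the opening, opening corners (297,156), (718,160), (298,353), (700,357).

```bash
python3 -c "
from h import *
w=cam('wrist')
f=lambda L:np.array(L)/2.353+[150,40]
g=cv2.cvtColor(w['image'],cv2.COLOR_BGR2GRAY)
I=cv2.cornerSubPix(g,f([(297,157),(718,161),(298,353),(700,357)]).astype(np.float32).reshape(-1,1,2),(3,3),(-1,-1),(3,30,.01)).reshape(-1,2)
print((I-[150,40])*2.353)
for n,P in (('inner',I),('outer',f([(237,132),(776,135),(246,377),(749,380)])),('screws',f([(265,160),(748,166),(271,349),(727,353)]))):
  X=onz(w,P,.093)[:,:2]; print(n,X.round(4).tolist(),'c',X.mean(0),'len',np.linalg.norm(X[1]-X[0]),np.linalg.norm(X[3]-X[2]),np.linalg.norm(X[2]-X[0]),np.linalg.norm(X[3]-X[1]))
  v=X[1]-X[0]+X[3]-X[2]; print('yaw',-np.degrees(np.arctan2(v[0],v[1])))
T=onz(w,f([(266,256),(748,265)]),.107)[:,:2];print('pins tip',T,T.mean(0),np.linalg.norm(T[1]-T[0]),-np.degrees(np.arctan2(*(T[1]-T[0]))))
"
```

```text
[[293.28707407 153.63306293]
 [718.66262662 159.26249407]
 [297.54922968 351.80602896]
 [697.83920853 355.83696326]]
inner [[0.5605, -0.0762], [0.5621, 0.0999], [0.6443, -0.0768], [0.6459, 0.099]] c [0.60319353 0.01148729] len 0.17604698413618686 0.17575918229675308 0.0838464883859673 0.08385799034042934
yaw -0.5146931814237311
outer [[0.5518, -0.099], [0.5521, 0.1229], [0.6558, -0.0999], [0.6569, 0.123]] c [0.6041471  0.01177601] len 0.22190740773519427 0.22290220366847813 0.10392303064141861 0.1048118320188631
yaw -0.18150892259863663
screws [[0.563, -0.0879], [0.5647, 0.1125], [0.6431, -0.0883], [0.6446, 0.1118]] c [0.60383813 0.01201812] len 0.20041008471376348 0.2001732271555336 0.08006506463650959 0.07994317976278795
yaw -0.45487097059343756
pins tip [[ 0.60090751 -0.08678622]
 [ 0.60407561  0.1108386 ]] [0.60249156 0.01202619] 0.19765020728909496 -0.9184242175741448
```

send_rows(
  xyz=[
    [0.0216, 0.0413, 0],
    [0.0216, 0.0413, 0],
    [0.0216, 0.0413, 0],
    [0.0216, 0.0413, 0],
    [0.0216, 0.0413, 0],
    [0.0216, 0.0413, 0],
    [0.0216, 0.0413, 0],
    [0.0216, 0.0413, 0],
    [0, 0, 0],
    [0, 0, 0],
    [0, 0, 0],
    [0, 0, 0],
    [0, 0, 0],
    [0, 0, 0],
    [0, 0, 0],
    [0, 0, 0],
    [0, 0, 0],
    [0, 0, 0],
    [0, 0, 0],
    [0, 0, 0],
  ],
  rotation=[
    [0, 0, 0],
    [0, 0, 0],
    [0, 0, 0],
    [0, 0, 0],
    [0, 0, 0],
    [0, 0, 0],
    [0, 0, 0],
    [0, 0, 0],
    [0, 0, 0.14],
    [0, 0, 0.14],
    [0, 0, 0.14],
    [0, 0, 0.14],
    [0, 0, 0.14],
    [0, 0, 0.14],
    [0, 0, 0.14],
    [0, 0, 0.14],
    [0, 0, 0.14],
    [0, 0, 0.14],
    [0, 0, 0.14],
    [0, 0, 0],
  ],
  jaw=[1, 1, 1, 1, 1, 1, 1, 1, 1, 1, 1, 1, 1, 1, 1, 1, 1, 1, 1, 1],
)

```text
time_s: 11.3
tool_pos: [0.4598, 0.2944, 0.4624]
tool_rot: [180.0, -0.1, 91.8]
force: [-0.1, -0.5, 0.2]
grip_width: 0.0866
grasp_force: 0.0
```

```bash
python3 -c "
from h import *
w=cam('wrist','w5.png')
o=env.get_obs();print(o['tool_pos'],o['tool_rot'],o['qpos'])
cv2.imwrite('pics/w5c.png',cv2.resize(w['image'][40:270,150:490],(800,541),interpolation=cv2.INTER_CUBIC))"
```

```text
[0.45988449 0.29439073 0.46231762] [ 1.79974143e+02 -5.22461485e-02  9.20346341e+01] [-52.52435093   4.14537806  18.19512613  93.62340537  -1.33546698
  82.39005764 -32.16333096]
```

View pics/w5c.png

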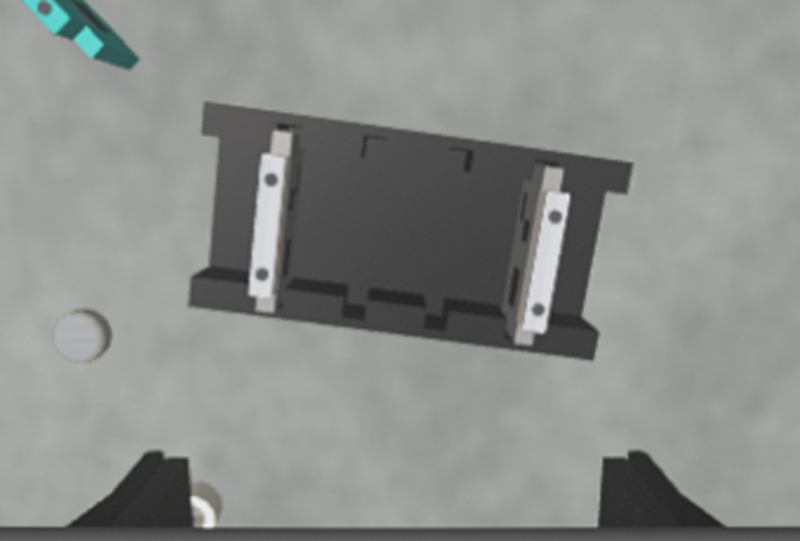

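The crop shows exactly two grey cards, in the carrier's end slots: bars around crop (266,225) and (546,263). The turquoise decoy is at (80,30). I'll fit the bright bars.

```bash
python3 -c "
from h import *
w=cam('wrist')
g=w['image'].min(2); m=(g>195).astype(np.uint8)*255
m=cv2.morphologyEx(m,cv2.MORPH_CLOSE,np.ones((5,5)))
cs,_=cv2.findContours(m,0,1)
for c in cs:
  a=cv2.contourArea(c)
  if a<150: continue
  X=onz(w,c.reshape(-1,2),.091)[:,:2]
  r=cv2.minAreaRect((X*1000).astype(np.float32)); b=cv2.boxPoints(r)
  e=[b[1]-b[0],b[2]-b[1]];e=max(e,key=lambda v:v@v)
  print(a,np.array(c.reshape(-1,2).mean(0)),r,'long dir deg',np.degrees(np.arctan2(e[1],e[0]))%180)
f=lambda L:np.array(L)/2.353+[150,40]
D=onz(w,f([(271,180),(262,274),(555,216),(538,310)]),.091)[:,:2];print(D,[(D[0]+D[1])/2,(D[2]+D[3])/2])
for i in(0,2): print(np.degrees(np.arctan2(*(D[i]-D[i+1])[::-1])))
"
```

```text
1467.0 [298.8030303 321.5      ] ((447.3252868652344, 120.1750259399414), (43.01561737060547, 81.55435943603516), 89.63026428222656) long dir deg 179.63026
475.0 [381.64615385 151.03076923] ((522.5362548828125, 323.7887268066406), (58.75210952758789, 9.327045440673828), 83.91486358642578) long dir deg 83.91492
451.0 [263.03787879 135.49242424] ((403.3758239746094, 335.3932800292969), (58.78054428100586, 8.64677619934082), 84.02336883544922) long dir deg 84.023346
[[0.40558676 0.35445761]
 [0.4016391  0.31493937]
 [0.52528133 0.3438296 ]
 [0.52124057 0.30342425]] [array([0.40361293, 0.33469849]), array([0.52326095, 0.32362692])]
84.29537915212131
84.28909482514473
```

```bash
python3 -c "
from h import *
go(.5229,.3237,.248,84.1)"
```

```text
tool shift mm [ 27.   63.9 214.2]  turn about tool z rad 0.1388 or -3.0028 rot [ 1.7997e+02 -5.0000e-02  9.2050e+01] q7 -32.1 t 11.4
```

Move above, then check before descending.

send_rows(
  xyz=[
    [0.0135, 0.032, 0],
    [0.0135, 0.0319, 0],
    [0, 0, 0.03],
    [0, 0, 0.05],
    [0, 0, 0.03],
    [0, 0, 0.01],
    [0, 0, 0],
    [0, 0, 0],
  ],
  rotation=[
    [0, 0, 0],
    [0, 0, 0],
    [0, 0, 0.07],
    [0, 0, 0.0688],
    [0, 0, 0],
    [0, 0, 0],
    [0, 0, 0],
    [0, 0, 0],
  ],
  jaw=[1, 1, 1, 0.8, 0.6, 0.5, 0.5, 0.5],
)

```text
time_s: 12.2
tool_pos: [0.5241, 0.324, 0.3438]
tool_rot: [179.9, -0.1, 83.9]
force: [0.4, -0.1, 0.5]
grip_width: 0.0552
grasp_force: 0.0
```

```bash
python3 -c "
from h import *
go(.5229,.3237,.248,84.1)"
```

```text
tool shift mm [-0.4 -1.1 95.8]  turn about tool z rad -0.0028 or 3.1388 rot [ 1.7987e+02 -1.3000e-01  8.3940e+01] q7 -35.7 t 12.2
```

send_rows(
  xyz=[
    [0, -0.0007, 0.03],
    [0, 0, 0.03],
    [0, 0, 0.02],
    [0, 0, 0.01],
    [0, 0, 0.005],
    [0, 0, 0],
    [0, 0, 0],
    [0, 0, 0],
    [0, 0, 0],
    [0, 0, 0],
    [0, 0, 0],
    [0, 0, 0],
    [0, 0, 0],
    [0, 0, 0],
    [0, 0, 0],
  ],
  rotation=[
    [0, 0, 0],
    [0, 0, 0],
    [0, 0, 0],
    [0, 0, 0],
    [0, 0, 0],
    [0, 0, 0],
    [0, 0, 0],
    [0, 0, 0],
    [0, 0, 0],
    [0, 0, 0],
    [0, 0, 0],
    [0, 0, 0],
    [0, 0, 0],
    [0, 0, 0],
    [0, 0, 0],
  ],
  jaw=[0.5, 0.5, 0.5, 0.5, 0.5, 0.4, 0.3, 0.22, 0.15, 0.1, 0.05, 0, 0, 0, 0],
  newtons=25,
)

```text
time_s: 13.7
tool_pos: [0.523, 0.3237, 0.2471]
tool_rot: [180.0, -0.0, 83.9]
force: [1.4, 0.3, 2.0]
grip_width: 0.01
grasp_force: 25.0
```

```bash
python3 -c "
from h import *
o=env.get_obs();print(o['force'],o['wrist_torque'],o['tool_pos'],o['tool_rot'])
"
```

```text
[1.40776222 0.3370622  1.97303034] [-0.17378083 -0.04044411  0.01167401] [0.52303825 0.32374178 0.24706989] [ 1.79967267e+02 -2.14266066e-02  8.38829694e+01]
```

send_rows(
  xyz=[
    [0, 0, -0.005],
    [0, 0, -0.01],
    [0, 0, -0.015],
    [0, 0, -0.03],
    [0, 0, -0.04],
    [0, 0, -0.04],
    [0, 0, -0.02],
    [0, 0, -0.01],
    [0, 0, 0],
    [0, 0, 0],
    [0, 0, 0],
    [0, 0, 0],
    [0, 0, 0],
    [0, 0, 0],
    [0, 0, 0],
    [0, 0, 0],
    [0, 0, 0],
    [0, 0, 0],
    [0, 0, 0],
    [0, 0, 0],
  ],
  rotation=[
    [0, 0, 0],
    [0, 0, 0],
    [0, 0, 0],
    [0, 0, 0],
    [0, 0, 0],
    [0, 0, 0],
    [0, 0, 0],
    [0, 0, -0.05],
    [0, 0, -0.135],
    [0, 0, -0.135],
    [0, 0, -0.135],
    [0, 0, -0.135],
    [0, 0, -0.135],
    [0, 0, -0.135],
    [0, 0, -0.135],
    [0, 0, -0.135],
    [0, 0, -0.135],
    [0, 0, -0.135],
    [0, 0, -0.135],
    [0, 0, -0.134],
  ],
  jaw=[0, 0, 0, 0, 0, 0, 0, 0, 0, 0, 0, 0, 0, 0, 0, 0, 0, 0, 0, 0],
)

```text
time_s: 15.7
tool_pos: [0.5226, 0.3235, 0.418]
tool_rot: [180.0, 0.0, 179.8]
force: [-1.4, -0.3, -2.3]
grip_width: 0.0098
grasp_force: 25.0
```

```bash
python3 -c "
from h import *
o=env.get_obs();print(o['force'],o['grip_width'],o['tool_pos'])
go(.6033,-.0072,.38,179.52)
"
```

```text
[-1.35923036 -0.25063913 -2.31523487] 0.009754729810434406 [0.52256624 0.32351053 0.41797754]
tool shift mm [ -81.8 -330.5   38. ]  turn about tool z rad 0.0052 or -3.1364 rot [1.7998e+02 2.0000e-02 1.7982e+02] q7 57.4 t 15.7
```

send_rows(
  xyz=[
    [-0.004, -0.0165, 0],
    [-0.0082, -0.033, 0],
    [-0.0082, -0.033, 0],
    [-0.0082, -0.033, 0],
    [-0.0082, -0.033, 0],
    [-0.0082, -0.033, 0],
    [-0.0082, -0.033, 0],
    [-0.0082, -0.033, 0],
    [-0.0082, -0.033, 0],
    [-0.0082, -0.033, 0],
    [-0.004, -0.0165, 0],
    [0, 0, 0.02],
    [0, 0, 0.018],
    [0, 0, 0],
    [0, 0, 0],
    [0, 0, 0],
  ],
  rotation=[
    [0, 0, 0],
    [0, 0, 0],
    [0, 0, 0],
    [0, 0, 0],
    [0, 0, 0],
    [0, 0, 0],
    [0, 0, 0],
    [0, 0, 0],
    [0, 0, 0],
    [0, 0, 0],
    [0, 0, 0.004],
    [0, 0, 0],
    [0, 0, 0],
    [0, 0, 0],
    [0, 0, 0],
    [0, 0, 0],
  ],
  jaw=[0, 0, 0, 0, 0, 0, 0, 0, 0, 0, 0, 0, 0, 0, 0, 0],
)

```text
time_s: 17.3
tool_pos: [0.6021, -0.0068, 0.3802]
tool_rot: [180.0, 0.1, 179.3]
force: [-0.3, 0.2, -1.7]
grip_width: 0.0096
grasp_force: 25.0
```

```bash
python3 -c "
from h import *
w=cam('wrist','w6.png')
go(.6033,-.0072,.35,179.52)
cv2.imwrite('pics/w6c.png',cv2.resize(w['image'][60:300,150:490],(800,565),interpolation=cv2.INTER_CUBIC))
"
```

```text
tool shift mm [-1.2 -0.4 30.2]  turn about tool z rad -0.0043 or 3.1373 rot [1.7998e+02 1.2000e-01 1.7928e+02] q7 91.7 t 17.4
```

View pics/w6c.png

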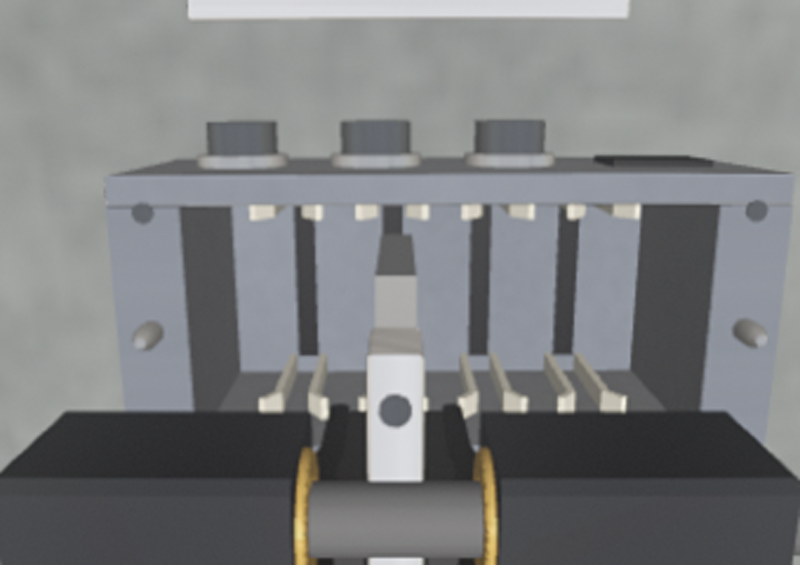

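The card hangs at crop (395,400) over the pair of guides at (367,212) and (418,212), i.e. slot 1. Let me check numerically.

```bash
python3 -c "
from h import *
w=cam('wrist')
f=lambda L:np.array(L)/2.3535+[150,60]
print(onz(w,f([(287,213),(392.5,213),(496.5,213),(602,213)]),.066))
print(onz(w,f([(395,410),(395,350)]),.38-.237+.081), onz(w,f([(396,275)]),.38-.237+.061))
T=onz(w,f([(141,344),(761,342)]),.107)[:,:2];print('pins tip',T,T.mean(0))
go(.6033,-.0072,.35,179.52)
"
```

```text
[[ 0.56692855 -0.04431989  0.066     ]
 [ 0.56745549 -0.0065978   0.066     ]
 [ 0.56792415  0.03058026  0.066     ]
 [ 0.56834931  0.06842226  0.066     ]]
[[ 0.58243298 -0.00584605  0.224     ]
 [ 0.57138399 -0.00569936  0.224     ]] [[ 0.562215   -0.00539133  0.204     ]]
pins tip [[ 0.60322952 -0.08793391]
 [ 0.60520982  0.11198359]] [0.60421967 0.01202484]
tool shift mm [-1.2 -0.3 30.1]  turn about tool z rad -0.0042 or 3.1374 rot [1.7998e+02 1.2000e-01 1.7928e+02] q7 91.7 t 17.4
```

send_rows(
  xyz=[
    [-0.0013, -0.0007, 0.01],
    [0, 0, 0.02],
    [0, 0, 0.02],
    [0, 0, 0.01],
    [0, 0, 0.01],
    [0, 0, 0.005],
    [0, 0, 0.005],
    [0, 0, 0.005],
    [0, 0, 0.004],
    [0, 0, 0.004],
    [0, 0, 0.004],
    [0, 0, 0.004],
    [0, 0, 0],
  ],
  rotation=[
    [0, 0, -0.002],
    [0, 0, 0],
    [0, 0, 0],
    [0, 0, 0],
    [0, 0, 0],
    [0, 0, 0],
    [0, 0, 0],
    [0, 0, 0],
    [0, 0, 0],
    [0, 0, 0],
    [0, 0, 0],
    [0, 0, 0],
    [0, 0, 0],
  ],
  jaw=[0, 0, 0, 0, 0, 0, 0, 0, 0, 0, 0, 0, 0],
)

```text
time_s: 18.7
tool_pos: [0.6028, -0.0077, 0.2771]
tool_rot: [-180.0, -0.1, 179.4]
force: [-0.2, -0.1, -2.0]
grip_width: 0.01
grasp_force: 25.0
```

```bash
python3 -c "
from h import *
o=env.get_obs();print(o['force'],o['wrist_torque'])
go(.6035,-.0072,.243,179.45)
"
```

```text
[-0.19036341 -0.09016476 -2.00422412] [ 0.0134582  -0.03295562  0.02900526]
tool shift mm [-0.6  0.5 34.1]  turn about tool z rad -0.0010 or 3.1406 rot [-1.8000e+02 -6.0000e-02  1.7939e+02] q7 93.5 t 18.7
```

send_rows(
  xyz=[
    [-0.0003, 0.0002, 0.004],
    [0, 0, 0.004],
    [0, 0, 0.004],
    [0, 0, 0.004],
    [0, 0, 0.004],
    [0, 0, 0.004],
    [0, 0, 0.003],
    [0, 0, 0.002],
    [0, 0, 0.002],
    [0, 0, 0],
  ],
  rotation=[
    [0, 0, 0],
    [0, 0, 0],
    [0, 0, 0],
    [0, 0, 0],
    [0, 0, 0],
    [0, 0, 0],
    [0, 0, 0],
    [0, 0, 0],
    [0, 0, 0],
    [0, 0, 0],
  ],
  jaw=[0, 0, 0, 0, 0, 0, 0, 0, 0, 0],
)

```text
time_s: 19.7
tool_pos: [0.6033, -0.0075, 0.2465]
tool_rot: [180.0, -0.0, 179.4]
force: [0.3, -0.6, -2.1]
grip_width: 0.0101
grasp_force: 25.0
```

Bottom is about 3.5 mm above the floor; go slowly to contact.

send_rows(
  xyz=[
    [0, 0, 0.001],
    [0, 0, 0.001],
    [0, 0, 0.0005],
    [0, 0, 0.0005],
    [0, 0, 0],
  ],
  rotation=[
    [0, 0, 0],
    [0, 0, 0],
    [0, 0, 0],
    [0, 0, 0],
    [0, 0, 0],
  ],
  jaw=[0, 0, 0, 0, 0],
)

```text
time_s: 20.2
tool_pos: [0.6034, -0.0075, 0.2437]
tool_rot: [180.0, -0.0, 179.4]
force: [0.1, 0.3, -2.3]
grip_width: 0.0097
grasp_force: 25.0
```

send_rows(
  xyz=[
    [0, 0, 0.0005],
    [0, 0, 0.0005],
    [0, 0, 0],
  ],
  rotation=[
    [0, 0, 0],
    [0, 0, 0],
    [0, 0, 0],
  ],
  jaw=[0, 0, 0],
)

```text
time_s: 20.5
tool_pos: [0.6035, -0.0075, 0.2431]
tool_rot: [180.0, 0.0, 179.4]
force: [-0.7, -0.6, 0.7]
grip_width: 0.0095
grasp_force: 25.0
```

send_rows(
  xyz=[
    [0, 0, 0.0005],
    [0, 0, 0.0003],
    [0, 0, 0],
  ],
  rotation=[
    [0, 0, 0],
    [0, 0, 0],
    [0, 0, 0],
  ],
  jaw=[0, 0, 0],
)

```text
time_s: 20.8
tool_pos: [0.6036, -0.0076, 0.2431]
tool_rot: [180.0, 0.0, 179.4]
force: [-2.5, 0.2, 5.2]
grip_width: 0.0098
grasp_force: 25.0
```

send_rows(
  xyz=[
    [0, 0, 0],
    [0, 0, 0],
    [0, 0, 0],
    [0, 0, -0.005],
    [0, 0, -0.01],
    [0, 0, -0.02],
    [0, 0, -0.04],
    [0, 0, -0.05],
    [0, 0, -0.05],
    [0, 0, 0],
  ],
  rotation=[
    [0, 0, 0],
    [0, 0, 0],
    [0, 0, 0],
    [0, 0, 0],
    [0, 0, 0],
    [0, 0, 0],
    [0, 0, 0],
    [0, 0, 0],
    [0, 0, 0],
    [0, 0, 0],
  ],
  jaw=[0.23, 0.23, 0.23, 0.23, 0.23, 0.23, 0.23, 0.4, 0.5, 0.5],
)

```text
time_s: 21.8
tool_pos: [0.605, -0.0083, 0.4264]
tool_rot: [179.9, 0.9, 179.4]
force: [0.4, -0.5, 0.1]
grip_width: 0.0363
grasp_force: 0.0
```

```bash
python3 -c "
from h import *
w=cam('wrist','w7.png')
go(.4034,.3350,None,84.1)
cv2.imwrite('pics/w7c.png',cv2.resize(w['image'][40:280,150:490],(800,565),interpolation=cv2.INTER_CUBIC))
"
```

```text
tool shift mm [204.6 340.8  -0. ]  turn about tool z rad -1.4787 or 1.6629 rot [179.93   0.55 179.37] q7 91.5 t 21.9
```

View pics/w7c.png

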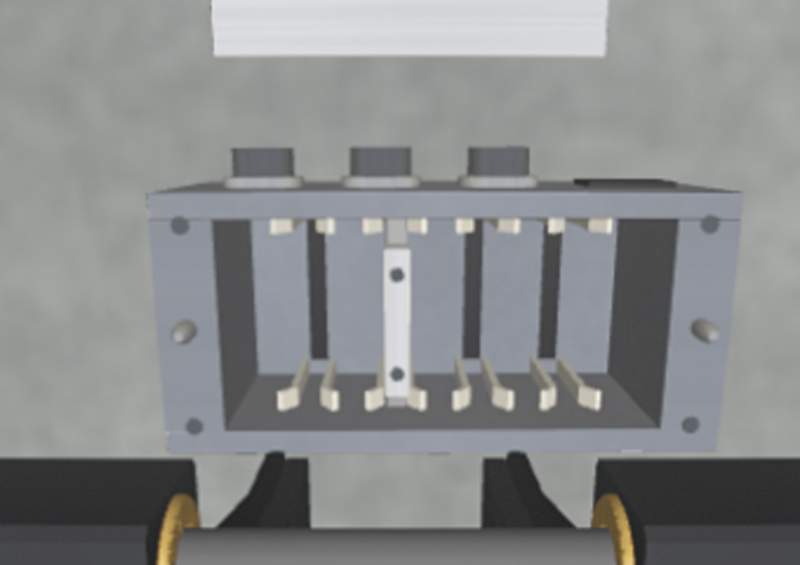

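Card 1 stands home in slot 1, bar at crop (397,325). Now the second card.

send_rows(
  xyz=[
    [0.0256, 0.0426, 0],
    [0.0256, 0.0426, 0],
    [0.0256, 0.0426, 0],
    [0.0256, 0.0426, 0],
    [0.0256, 0.0426, 0],
    [0.0256, 0.0426, 0],
    [0.0256, 0.0426, 0],
    [0.0256, 0.0426, 0],
    [0, 0, 0],
    [0, 0, 0],
    [0, 0, 0],
    [0, 0, 0],
    [0, 0, 0],
    [0, 0, 0],
    [0, 0, 0],
    [0, 0, 0],
    [0, 0, 0.02],
    [0, 0, 0.03],
    [0, 0, 0.02],
    [0, 0, 0],
  ],
  rotation=[
    [0, 0, 0],
    [0, 0, 0],
    [0, 0, 0],
    [0, 0, 0],
    [0, 0, 0],
    [0, 0, 0],
    [0, 0, 0],
    [0, 0, 0.149],
    [0, 0, 0.149],
    [0, 0, 0.149],
    [0, 0, 0.149],
    [0, 0, 0.149],
    [0, 0, 0.149],
    [0, 0, 0.149],
    [0, 0, 0.149],
    [0, 0, 0.149],
    [0, 0, 0.149],
    [0, 0, 0.149],
    [0, 0, 0.024],
    [0, 0, 0],
  ],
  jaw=[0.5, 0.5, 0.5, 0.5, 0.5, 0.5, 0.5, 0.5, 0.5, 0.5, 0.5, 0.5, 0.5, 0.5, 0.5, 0.5, 0.5, 0.5, 0.5, 0.5],
)

```text
time_s: 23.85
tool_pos: [0.4036, 0.3302, 0.3431]
tool_rot: [-179.7, 0.3, 85.0]
force: [0.5, 0.4, -0.2]
grip_width: 0.0436
grasp_force: 0.0
```

```bash
python3 -c "
from h import *
go(.4034,.3350,.247,84.1)
"
```

```text
tool shift mm [ 4.7 -0.6 96.1]  turn about tool z rad 0.0150 or -3.1266 rot [-179.71    0.34   84.96] q7 -46.8 t 23.9
```

send_rows(
  xyz=[
    [0, 0, 0],
    [0.0025, 0, 0],
    [0.002, 0, 0],
    [0, 0, 0],
  ],
  rotation=[
    [0, 0, 0],
    [0, 0, 0.005],
    [0, 0, 0],
    [0, 0, 0],
  ],
  jaw=[0.5, 0.5, 0.5, 0.5],
)

```text
time_s: 24.25
tool_pos: [0.4054, 0.3364, 0.3479]
tool_rot: [179.9, -0.1, 84.7]
force: [0.0, -0.5, 0.1]
grip_width: 0.0439
grasp_force: 0.0
```

```bash
python3 -c "
from h import *
go(.4034,.3350,.247,84.1)
"
```

```text
tool shift mm [ -1.6  -1.9 100.9]  turn about tool z rad 0.0105 or -3.1311 rot [ 1.7993e+02 -9.0000e-02  8.4700e+01] q7 -47.4 t 24.2
```

send_rows(
  xyz=[
    [-0.0016, -0.0018, 0.03],
    [0, 0, 0.03],
    [0, 0, 0.025],
    [0, 0, 0.01],
    [0, 0, 0.005],
    [0, 0, 0],
    [0, 0, 0],
    [0, 0, 0],
    [0, 0, 0],
    [0, 0, 0],
    [0, 0, 0],
    [0, 0, 0],
    [0, 0, 0],
    [0, 0, 0],
    [0, 0, 0],
  ],
  rotation=[
    [0, 0, 0.009],
    [0, 0, 0],
    [0, 0, 0],
    [0, 0, 0],
    [0, 0, 0],
    [0, 0, 0],
    [0, 0, 0],
    [0, 0, 0],
    [0, 0, 0],
    [0, 0, 0],
    [0, 0, 0],
    [0, 0, 0],
    [0, 0, 0],
    [0, 0, 0],
    [0, 0, 0],
  ],
  jaw=[0.5, 0.5, 0.5, 0.5, 0.5, 0.4, 0.3, 0.22, 0.15, 0.1, 0.05, 0, 0, 0, 0],
  newtons=25,
)

```text
time_s: 25.75
tool_pos: [0.4036, 0.3345, 0.2474]
tool_rot: [180.0, -0.0, 84.1]
force: [1.0, 0.0, 2.8]
grip_width: 0.0096
grasp_force: 25.0
```

```bash
python3 -c "
from h import *
o=env.get_obs();print(o['force'],o['wrist_torque'],o['tool_pos'],o['tool_rot'])
"
```

```text
[1.02349281 0.019285   2.79494573] [-0.20254158 -0.06314577 -0.0508519 ] [0.40357142 0.33446573 0.24735835] [ 1.79962081e+02 -3.10469662e-02  8.41433154e+01]
```

send_rows(
  xyz=[
    [0, 0, -0.005],
    [0, 0, -0.01],
    [0, 0, -0.015],
    [0, 0, -0.03],
    [0, 0, -0.04],
    [0, 0, -0.04],
    [0, 0, -0.02],
    [0, 0, -0.01],
    [0, 0, 0],
    [0, 0, 0],
    [0, 0, 0],
    [0, 0, 0],
    [0, 0, 0],
    [0, 0, 0],
    [0, 0, 0],
    [0, 0, 0],
    [0, 0, 0],
    [0, 0, 0],
    [0, 0, 0],
    [0, 0, 0],
  ],
  rotation=[
    [0, 0, 0],
    [0, 0, 0],
    [0, 0, 0],
    [0, 0, 0],
    [0, 0, 0],
    [0, 0, 0],
    [0, 0, 0],
    [0, 0, -0.045],
    [0, 0, -0.135],
    [0, 0, -0.135],
    [0, 0, -0.135],
    [0, 0, -0.135],
    [0, 0, -0.135],
    [0, 0, -0.135],
    [0, 0, -0.135],
    [0, 0, -0.135],
    [0, 0, -0.135],
    [0, 0, -0.135],
    [0, 0, -0.135],
    [0, 0, -0.134],
  ],
  jaw=[0, 0, 0, 0, 0, 0, 0, 0, 0, 0, 0, 0, 0, 0, 0, 0, 0, 0, 0, 0],
)

```text
time_s: 27.75
tool_pos: [0.403, 0.3342, 0.4172]
tool_rot: [-180.0, -0.0, 179.8]
force: [-0.4, 0.2, -1.9]
grip_width: 0.0098
grasp_force: 25.0
```

```bash
python3 -c "
from h import *
o=env.get_obs();print(o['force'],o['grip_width'],o['tool_pos'])
go(.6038,.0306,.38,179.45)
"
```

```text
[-0.41669254  0.19702271 -1.88593662] 0.009807685948473348 [0.40300526 0.33422451 0.41716909]
tool shift mm [-201.8 -303.    37.2]  turn about tool z rad 0.0063 or -3.1353 rot [-1.7998e+02 -3.0000e-02  1.7981e+02] q7 47.4 t 27.8
```

send_rows(
  xyz=[
    [-0.0101, -0.0151, 0],
    [-0.0202, -0.0303, 0],
    [-0.0202, -0.0303, 0],
    [-0.0202, -0.0303, 0],
    [-0.0202, -0.0303, 0],
    [-0.0202, -0.0303, 0],
    [-0.0202, -0.0303, 0],
    [-0.0202, -0.0303, 0],
    [-0.0202, -0.0303, 0],
    [-0.0202, -0.0303, 0],
    [-0.0101, -0.0152, 0],
    [0, 0, 0.02],
    [0, 0, 0.017],
    [0, 0, 0],
    [0, 0, 0],
    [0, 0, 0],
  ],
  rotation=[
    [0, 0, 0],
    [0, 0, 0],
    [0, 0, 0],
    [0, 0, 0],
    [0, 0, 0],
    [0, 0, 0],
    [0, 0, 0],
    [0, 0, 0],
    [0, 0, 0],
    [0, 0, 0],
    [0, 0, 0.006],
    [0, 0, 0],
    [0, 0, 0],
    [0, 0, 0],
    [0, 0, 0],
    [0, 0, 0],
  ],
  jaw=[0, 0, 0, 0, 0, 0, 0, 0, 0, 0, 0, 0, 0, 0, 0, 0],
)

```text
time_s: 29.35
tool_pos: [0.6028, 0.0301, 0.3813]
tool_rot: [180.0, 0.1, 179.2]
force: [-0.7, 0.2, -1.5]
grip_width: 0.0097
grasp_force: 25.0
```

```bash
python3 -c "
from h import *
o=env.get_obs();print(o['tool_pos'],o['tool_rot'])
go(.6040,.0305,.277,179.45)
"
```

```text
[0.60280866 0.0301426  0.38127407] [1.79964483e+02 9.69519844e-02 1.79187548e+02]
tool shift mm [ -1.2   0.4 104.3]  turn about tool z rad -0.0046 or 3.1370 rot [1.7996e+02 1.0000e-01 1.7919e+02] q7 87.9 t 29.4
```

send_rows(
  xyz=[
    [-0.001, 0.0004, 0.01],
    [0, 0, 0.02],
    [0, 0, 0.02],
    [0, 0, 0.01],
    [0, 0, 0.01],
    [0, 0, 0.005],
    [0, 0, 0.005],
    [0, 0, 0.005],
    [0, 0, 0.004],
    [0, 0, 0.004],
    [0, 0, 0.004],
    [0, 0, 0.004],
    [0, 0, 0],
  ],
  rotation=[
    [0, 0, -0.002],
    [0, 0, 0],
    [0, 0, 0],
    [0, 0, 0],
    [0, 0, 0],
    [0, 0, 0],
    [0, 0, 0],
    [0, 0, 0],
    [0, 0, 0],
    [0, 0, 0],
    [0, 0, 0],
    [0, 0, 0],
    [0, 0, 0],
  ],
  jaw=[0, 0, 0, 0, 0, 0, 0, 0, 0, 0, 0, 0, 0],
)

```text
time_s: 30.65
tool_pos: [0.6034, 0.03, 0.2783]
tool_rot: [-180.0, -0.1, 179.3]
force: [-0.9, -0.0, -2.5]
grip_width: 0.0097
grasp_force: 25.0
```

```bash
python3 -c "
from h import *
o=env.get_obs();print(o['force'],o['wrist_torque'])
go(.604,.0305,.2434,179.45)
"
```

```text
[-0.89219017 -0.00752567 -2.49688066] [ 0.03823303 -0.01269403 -0.00166466]
tool shift mm [-0.6  0.5 34.9]  turn about tool z rad -0.0033 or 3.1383 rot [-1.7999e+02 -6.0000e-02  1.7926e+02] q7 89.5 t 30.6
```

send_rows(
  xyz=[
    [-0.0002, 0.0004, 0.004],
    [0, 0, 0.004],
    [0, 0, 0.004],
    [0, 0, 0.004],
    [0, 0, 0.004],
    [0, 0, 0.004],
    [0, 0, 0.003],
    [0, 0, 0.002],
    [0, 0, 0.002],
    [0, 0, 0.001],
    [0, 0, 0.001],
    [0, 0, 0.0005],
    [0, 0, 0],
  ],
  rotation=[
    [0, 0, -0.002],
    [0, 0, 0],
    [0, 0, 0],
    [0, 0, 0],
    [0, 0, 0],
    [0, 0, 0],
    [0, 0, 0],
    [0, 0, 0],
    [0, 0, 0],
    [0, 0, 0],
    [0, 0, 0],
    [0, 0, 0],
    [0, 0, 0],
  ],
  jaw=[0, 0, 0, 0, 0, 0, 0, 0, 0, 0, 0, 0, 0],
)

```text
time_s: 31.95
tool_pos: [0.6039, 0.0304, 0.2455]
tool_rot: [180.0, 0.0, 179.4]
force: [0.4, 1.0, -2.1]
grip_width: 0.0096
grasp_force: 25.0
```

send_rows(
  xyz=[
    [0, 0, 0.0006],
    [0, 0, 0.0005],
    [0, 0, 0.0005],
    [0, 0, 0.0004],
    [0, 0, 0],
  ],
  rotation=[
    [0, 0, 0],
    [0, 0, 0],
    [0, 0, 0],
    [0, 0, 0],
    [0, 0, 0],
  ],
  jaw=[0, 0, 0, 0, 0],
)

```text
time_s: 32.45
tool_pos: [0.6039, 0.0304, 0.2435]
tool_rot: [180.0, 0.0, 179.4]
force: [0.2, -0.2, -1.1]
grip_width: 0.01
grasp_force: 25.0
```

send_rows(
  xyz=[
    [0, 0, 0.0005],
    [0, 0, 0.0004],
    [0, 0, 0],
  ],
  rotation=[
    [0, 0, 0],
    [0, 0, 0],
    [0, 0, 0],
  ],
  jaw=[0, 0, 0],
)

```text
time_s: 32.75
tool_pos: [0.604, 0.0303, 0.2434]
tool_rot: [180.0, 0.0, 179.4]
force: [-2.2, -0.1, 5.7]
grip_width: 0.01
grasp_force: 25.0
```

send_rows(
  xyz=[
    [0, 0, 0],
    [0, 0, 0],
    [0, 0, 0],
    [0, 0, -0.005],
    [0, 0, -0.01],
    [0, 0, -0.02],
    [0, 0, -0.04],
    [0, 0, -0.05],
    [0, 0, -0.05],
    [0, 0, -0.04],
    [0, 0, 0],
  ],
  rotation=[
    [0, 0, 0],
    [0, 0, 0],
    [0, 0, 0],
    [0, 0, 0],
    [0, 0, 0],
    [0, 0, 0],
    [0, 0, 0],
    [0, 0, 0],
    [0, 0, 0],
    [0, 0, 0],
    [0, 0, 0],
  ],
  jaw=[0.23, 0.23, 0.23, 0.23, 0.23, 0.23, 0.23, 0.4, 0.7, 1, 1],
)

```text
time_s: 33.85
tool_pos: [0.6047, 0.0297, 0.466]
tool_rot: [179.9, 0.8, 179.4]
force: [0.7, -0.2, -0.1]
grip_width: 0.0445
grasp_force: 0.0
```

```bash
python3 -c "
from h import *
w=cam('wrist','w8.png')
m=(w['image'].min(2)>195).astype(np.uint8)*255
m=cv2.morphologyEx(m,cv2.MORPH_CLOSE,np.ones((5,5)))
for c in cv2.findContours(m,0,1)[0]:
  if cv2.contourArea(c)>150:
    X=onz(w,c.reshape(-1,2),.087)[:,:2]; print(cv2.minAreaRect((X*1000).astype(np.float32)))
go(.453,-.38,.46,96)
s=cam('scene');d=cam('side')
m=(s['image'][100:160,240:325].min(2)>150).astype(np.uint8)
print('plate scene',onz(s,[cv2.moments(m,True)['m10']/m.sum()+240,cv2.moments(m,True)['m01']/m.sum()+100],.006))
cv2.imwrite('pics/w8c.png',cv2.resize(w['image'][40:280,150:490],(800,565),interpolation=cv2.INTER_CUBIC))
"
```

```text
((754.5879516601562, 32.260562896728516), (14.50317668914795, 68.0141372680664), 12.23165225982666)
((603.2715454101562, 30.796384811401367), (9.210310935974121, 59.22541046142578), 89.49758911132812)
((605.5953369140625, -8.825240135192871), (13.83631706237793, 65.18476867675781), 87.31443786621094)
((471.8293151855469, 6.099510192871094), (145.9249725341797, 60.317222595214844), 89.13701629638672)
((495.7151794433594, -271.95599365234375), (124.95539093017578, 72.47899627685547), 6.37264347076416)
tool shift mm [ 146.6 -411.6    2.3]  turn about tool z rad 1.4548 or -1.6868 rot [179.92   0.46 179.35] q7 87.5 t 33.9
plate scene [[ 0.51793757 -0.34469595  0.006     ]]
```

View pics/w8c.png

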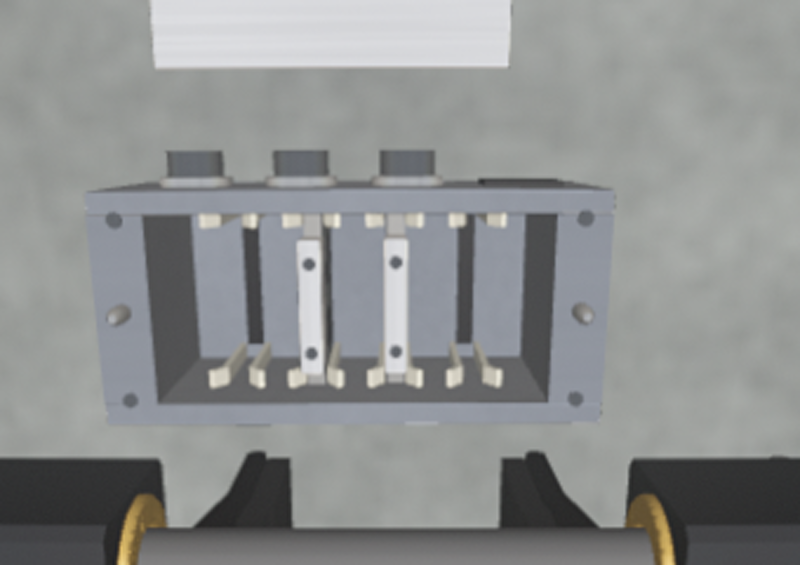

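Both cards are home in slots 1 and 2, at crop (311,305) and (396,305). The plate may have moved, so I'll go and look.

send_rows(
  xyz=[
    [0.014, -0.0456, 0],
    [0.014, -0.0456, 0],
    [0.014, -0.0456, 0],
    [0.014, -0.0456, 0],
    [0.014, -0.0456, 0],
    [0.014, -0.0456, 0],
    [0.014, -0.0456, 0],
    [0.014, -0.0456, 0],
    [0.014, -0.0456, 0],
    [0, 0, 0],
    [0, 0, 0],
    [0, 0, 0],
    [0, 0, 0],
    [0, 0, 0],
    [0, 0, 0],
    [0, 0, 0],
    [0, 0, 0],
    [0, 0, 0],
    [0, 0, 0],
    [0, 0, 0],
  ],
  rotation=[
    [0, 0, 0],
    [0, 0, 0],
    [0, 0, 0],
    [0, 0, 0],
    [0, 0, 0],
    [0, 0, 0],
    [0, 0, 0],
    [0, 0, 0],
    [0, 0, 0.145],
    [0, 0, 0.145],
    [0, 0, 0.145],
    [0, 0, 0.145],
    [0, 0, 0.145],
    [0, 0, 0.145],
    [0, 0, 0.145],
    [0, 0, 0.145],
    [0, 0, 0.145],
    [0, 0, 0.145],
    [0, 0, 0],
    [0, 0, 0],
  ],
  jaw=[1, 1, 1, 1, 1, 1, 1, 1, 1, 1, 1, 1, 1, 1, 1, 1, 1, 1, 1, 1],
)

```text
time_s: 36.0
tool_pos: [0.4733, -0.3783, 0.4563]
tool_rot: [-179.9, -0.1, 96.5]
force: [-0.3, 0.4, 0.1]
grip_width: 0.0872
grasp_force: 0.0
```

```bash
python3 -c "
from h import *
w=cam('wrist','w9.png')
o=env.get_obs();print(o['tool_pos'],o['tool_rot'],o['qpos'])
"
```

```text
[ 0.47332293 -0.37839292  0.45663803] [-1.79926743e+02 -5.11372211e-02  9.64679037e+01] [ -4.42198109  15.43294755  49.8005226   86.69392147 -11.78138838
  83.43064654  52.19094601]
```

View pics/w9.png

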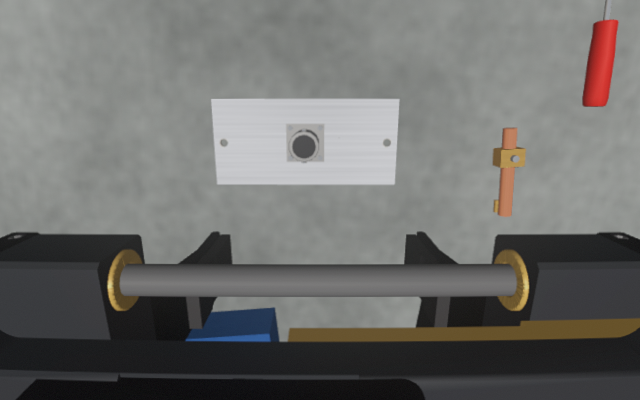

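The plate is at (305,141), with the shell top at (304,147) and holes at (223,142) and (387,142). The earth stub is at (507,170), clear of the gripper.

```bash
python3 -c "
from h import *
w=cam('wrist'); g=cv2.cvtColor(w['image'],cv2.COLOR_BGR2GRAY)
H=[]
for cx in(223,387):
  r=g[136:150,cx-8:cx+9].astype(float); wt=np.clip(150-r,0,None); yy,xx=np.mgrid[136:150,cx-8:cx+9]; H.append([(xx*wt).sum()/wt.sum(),(yy*wt).sum()/wt.sum()])
X=onz(w,H,.006)[:,:2];print(H,X,X.mean(0),np.linalg.norm(X[1]-X[0]))
e=X[1]-X[0];a=np.degrees(np.arctan2(e[1],e[0]));print('axis',a)
S=onz(w,[(304,147)],.05);print('shell',S)
c=X.mean(0);go(c[0],c[1],.204,90+(a if abs(a)<90 else a-180))
"
```

```text
[[np.float64(222.91988950276243), np.float64(142.53591160220995)], [np.float64(386.4252136752137), np.float64(142.37179487179486)]] [[ 0.35312632 -0.36297567]
 [ 0.55242734 -0.34039925]] [ 0.45277683 -0.35168746] 0.2005756454772185
axis 6.462802346255182
shell [[ 0.45387668 -0.3523172   0.05      ]]
tool shift mm [ 28.9 -17.4 252.9]  turn about tool z rad -0.0006 or 3.1410 rot [-1.7995e+02 -4.0000e-02  9.6430e+01] q7 52.2 t 36.1
```

send_rows(
  xyz=[
    [0.0145, -0.0086, 0],
    [0.0144, -0.0086, 0],
    [0, 0, 0.03],
    [0, 0, 0.05],
    [0, 0, 0.05],
    [0, 0, 0.05],
    [0, 0, 0.04],
    [0, 0, 0.02],
    [0, 0, 0.01],
    [0, 0, 0.004],
    [0, 0, 0],
    [0, 0, 0],
    [0, 0, 0],
    [0, 0, 0],
    [0, 0, 0],
    [0, 0, 0],
    [0, 0, 0],
    [0, 0, 0],
    [0, 0, 0],
    [0, 0, 0],
  ],
  rotation=[
    [0, 0, 0],
    [0, 0, 0],
    [0, 0, 0],
    [0, 0, 0],
    [0, 0, 0],
    [0, 0, 0],
    [0, 0, 0],
    [0, 0, 0],
    [0, 0, 0],
    [0, 0, 0],
    [0, 0, 0],
    [0, 0, 0],
    [0, 0, 0],
    [0, 0, 0],
    [0, 0, 0],
    [0, 0, 0],
    [0, 0, 0],
    [0, 0, 0],
    [0, 0, 0],
    [0, 0, 0],
  ],
  jaw=[1, 1, 1, 1, 1, 1, 1, 1, 1, 1, 0.8, 0.6, 0.5, 0.4, 0.3, 0.2, 0.2, 0.2, 0.2, 0.2],
  newtons=45,
)

```text
time_s: 38.1
tool_pos: [0.4533, -0.3518, 0.2036]
tool_rot: [180.0, 0.0, 96.3]
force: [1.1, 0.5, -0.5]
grip_width: 0.0331
grasp_force: 45.0
```

```bash
python3 -c "
from h import *
o=env.get_obs();print(o['force'],o['wrist_torque'],o['tool_pos'],o['tool_rot'],o['grip_width'])
"
```

```text
[ 1.12778751  0.47927043 -0.48052175] [-0.04105446 -0.03111499 -0.03038952] [ 0.4532516  -0.35175805  0.20361275] [1.79983196e+02 3.21334116e-03 9.62991359e+01] 0.03312823726132996
```

send_rows(
  xyz=[
    [0, 0, -0.005],
    [0, 0, -0.01],
    [0, 0, -0.02],
    [0, 0, -0.03],
    [0, 0, -0.04],
    [0, 0, -0.04],
    [0, 0, -0.04],
    [0, 0, -0.03],
    [0, 0, 0],
    [0, 0, 0],
    [0, 0, 0],
    [0, 0, 0],
    [0, 0, 0],
    [0, 0, 0],
    [0, 0, 0],
    [0, 0, 0],
    [0, 0, 0],
    [0, 0, 0],
    [0, 0, 0],
    [0, 0, 0],
  ],
  rotation=[
    [0, 0, 0],
    [0, 0, 0],
    [0, 0, 0],
    [0, 0, 0],
    [0, 0, 0],
    [0, 0, 0],
    [0, 0, 0],
    [0, 0, -0.1],
    [0, 0, -0.13],
    [0, 0, -0.13],
    [0, 0, -0.13],
    [0, 0, -0.13],
    [0, 0, -0.13],
    [0, 0, -0.13],
    [0, 0, -0.13],
    [0, 0, -0.13],
    [0, 0, -0.13],
    [0, 0, -0.13],
    [0, 0, -0.05],
    [0, 0, 0],
  ],
  jaw=[0, 0, 0, 0, 0, 0, 0, 0, 0, 0, 0, 0, 0, 0, 0, 0, 0, 0, 0, 0],
)

```text
time_s: 40.1
tool_pos: [0.4524, -0.3519, 0.4186]
tool_rot: [180.0, -0.0, 179.3]
force: [-0.0, 0.4, -4.1]
grip_width: 0.0332
grasp_force: 45.0
```

```bash
python3 -c "
from h import *
o=env.get_obs();print(o['force'],o['wrist_torque'],o['tool_pos'],o['qpos'])
go(.6038,.0119,.42,179.35)
"
```

```text
[-2.61173406e-03  3.59996520e-01 -4.09146157e+00] [0.04053165 0.00760668 0.00038582] [ 0.45244298 -0.35192895  0.4185908 ] [ -0.74116327   9.88300642  40.75811174  94.53484613  -6.57208677
  78.0645876  130.28832125]
tool shift mm [-147.1  365.6   -1.4]  turn about tool z rad -0.0004 or 3.1412 rot [ 1.7998e+02 -3.0000e-02  1.7933e+02] q7 130.3 t 40.1
```

send_rows(
  xyz=[
    [-0.0073, 0.0183, 0],
    [-0.0147, 0.0366, 0],
    [-0.0147, 0.0366, 0],
    [-0.0147, 0.0366, 0],
    [-0.0147, 0.0366, 0],
    [-0.0147, 0.0366, 0],
    [-0.0147, 0.0366, 0],
    [-0.0147, 0.0366, 0],
    [-0.0147, 0.0366, 0],
    [-0.0147, 0.0366, 0],
    [-0.0073, 0.0183, 0],
    [0, 0, 0.02],
    [0, 0, 0.03],
    [0, 0, 0.02],
    [0, 0, 0.01],
    [0, 0, 0],
    [0, 0, 0],
    [0, 0, 0],
  ],
  rotation=[
    [0, 0, 0],
    [0, 0, 0],
    [0, 0, 0],
    [0, 0, 0],
    [0, 0, 0],
    [0, 0, 0],
    [0, 0, 0],
    [0, 0, 0],
    [0, 0, 0],
    [0, 0, 0],
    [0, 0, 0],
    [0, 0, 0],
    [0, 0, 0],
    [0, 0, 0],
    [0, 0, 0],
    [0, 0, 0],
    [0, 0, 0],
    [0, 0, 0],
  ],
  jaw=[0, 0, 0, 0, 0, 0, 0, 0, 0, 0, 0, 0, 0, 0, 0, 0, 0, 0],
)

```text
time_s: 41.9
tool_pos: [0.6045, 0.0123, 0.3403]
tool_rot: [180.0, 0.2, 179.3]
force: [-0.1, 1.1, -4.3]
grip_width: 0.0328
grasp_force: 45.0
```

```bash
python3 -c "
from h import *
w=cam('wrist','w10.png')
go(.6038,.0119,.30,179.35)
cv2.imwrite('pics/w10c.png',cv2.resize(w['image'][100:340,120:520],(800,480),interpolation=cv2.INTER_CUBIC))
"
```

```text
tool shift mm [ 0.7 -0.5 40.1]  turn about tool z rad 0.0000 or -3.1416 rot [1.7998e+02 1.5000e-01 1.7935e+02] q7 91.2 t 42.0
```

View pics/w10c.png

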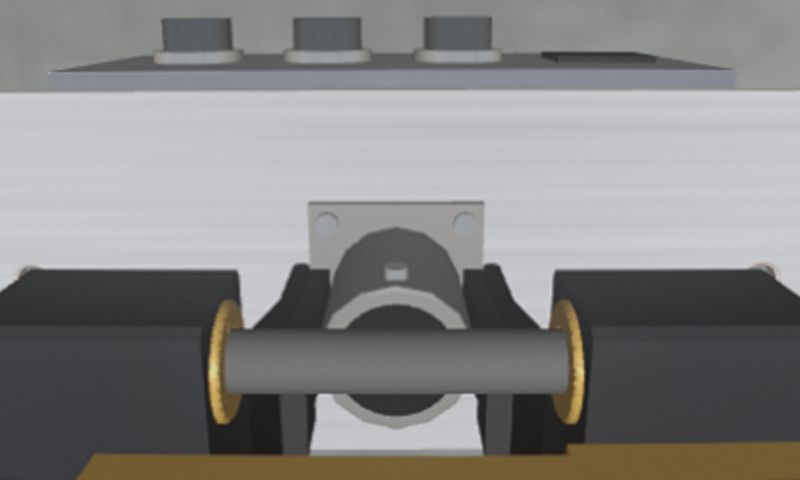

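The plate is held level over the recorder. Its near edge is at crop row 92, parallel to the rim edge at row 71. I'll check both edges and the visible corners numerically.

```bash
python3 -c "
from h import *
w=cam('wrist'); g=cv2.GaussianBlur(cv2.cvtColor(w['image'],cv2.COLOR_BGR2GRAY),(0,0),1).astype(float)
cols=np.arange(160,470,6)
d=np.diff(g,axis=0)
def edge(r0,r1,sgn):
  P=[]
  for c in cols:
    v=np.clip(sgn*d[r0:r1,c],0,None); i=v.argmax(); s=slice(max(i-2,0),i+3); P.append((c,r0+.5+(np.arange(r1-r0)[s]*v[s]).sum()/v[s].sum()))
  return P
zp=w and env.get_obs()['tool_pos'][2]-.2036
for n,P,z in(('plate',edge(138,152,1),zp+.006),('rim',edge(128,139,1),.093),('rim-',edge(128,139,-1),.093)):
  X=onz(w,P,z)[:,:2];k,b=np.polyfit(X[:,1],X[:,0],1);k,b=np.polyfit(*X[abs(X[:,0]-k*X[:,1]-b)<.001][:,::-1].T,1);print(n,'yaw',-np.degrees(np.arctan(k)),'x at y=.012',k*.012+b,np.std(X[:,0]-k*X[:,1]-b))
row=g[160]; e=np.abs(np.diff(row)); print([i for i in np.argsort(e)[-8:]], zp)
for r in(150,160,170):
  e=np.diff(g[r]); L=e[:200].argmax();R=440+e[440:].argmin(); print(r,L,R,onz(w,[(L+.5,r),(R+.5,r)],zp+.006))
print(g[160,60:130:5],g[160,500:600:5])
"
```

```text
plate yaw -0.5024241069840618 x at y=.012 0.5524842717177555 3.973873098656301e-05
rim yaw -0.4769473075020609 x at y=.012 0.5513766293329755 0.0001271851687296796
 ** On entry to DLASCL parameter number  4 had an illegal value
 ** On entry to DLASCL parameter number  4 had an illegal value
 ** On entry to DLASCL parameter number  4 had an illegal value
 ** On entry to DLASCL parameter number  4 had an illegal value
 ** On entry to DLASCL parameter number  5 had an illegal value
 ** On entry to DLASCL parameter number  4 had an illegal value<string>:9: RuntimeWarning: invalid value encountered in scalar divide
Traceback (most recent call last):
numpy.linalg.LinAlgError: SVD did not converge in Linear Least Squares
```

```bash
python3 -c "
from h import *
w=cam('wrist'); g=cv2.GaussianBlur(cv2.cvtColor(w['image'],cv2.COLOR_BGR2GRAY),(0,0),1).astype(float)
zp=env.get_obs()['tool_pos'][2]-.2036
for r in(156,166,176,186):
  e=np.diff(g[r]); L=e[:200].argmax();R=440+e[440:].argmin(); X=onz(w,[(L+.5,r),(R+.5,r)],zp+.006); print(r,L,R,X[:,1],X[:,1].mean(),np.ptp(X[:,1]))
for r in(131,133,135):
  print(r,[int(v) for v in g[r,130:160:2]],[int(v) for v in g[r,476:500:2]])
"
```

```text
156 100 534 [-0.09894064  0.12588139] 0.013470372580243091 0.22482202738250817
166 102 532 [-0.09876258  0.1255774 ] 0.013407411193076438 0.22433998576946948
176 103 531 [-0.09913134  0.12581763] 0.013343144901656799 0.22494897554276672
186 105 529 [-0.09896751  0.12552414] 0.013278314291082317 0.22449165666517434
131 [136, 136, 136, 137, 138, 139, 140, 141, 141, 141, 141, 142, 142, 142, 140] [140, 141, 141, 141, 142, 143, 144, 144, 145, 145, 146, 146]
133 [137, 136, 137, 138, 139, 140, 141, 142, 142, 142, 141, 140, 136, 131, 126] [118, 126, 130, 135, 139, 142, 144, 144, 145, 146, 146, 147]
135 [138, 137, 138, 139, 140, 141, 142, 141, 136, 129, 123, 118, 113, 109, 105] [115, 117, 119, 123, 128, 135, 142, 146, 147, 147, 147, 148]
```

send_rows(
  xyz=[
    [0.0009, -0.0008, 0.005],
    [0, 0, 0.01],
    [0, 0, 0.008],
    [0, 0, 0.003],
    [0, 0, 0],
    [0, 0, 0],
  ],
  rotation=[
    [0, 0, 0],
    [0, 0, 0],
    [0, 0, 0],
    [0, 0, 0],
    [0, 0, 0],
    [0, 0, 0],
  ],
  jaw=[0, 0, 0, 0, 0, 0],
)

```text
time_s: 42.65
tool_pos: [0.6032, 0.0118, 0.3125]
tool_rot: [-180.0, 0.0, 179.4]
force: [-0.5, -0.2, -4.6]
grip_width: 0.0328
grasp_force: 45.0
```

```bash
python3 -c "
from h import *
w=cam('wrist'); g=cv2.GaussianBlur(cv2.cvtColor(w['image'],cv2.COLOR_BGR2GRAY),(0,0),1).astype(float)
o=env.get_obs();zp=o['tool_pos'][2]-.2036;print(o['tool_pos'],o['tool_rot'],o['force'],zp)
for r in(156,176,196):
  e=np.diff(g[r]); L=e[:200].argmax();R=440+e[440:].argmin(); X=onz(w,[(L+.5,r),(R+.5,r)],zp+.006); print(r,X[:,0].mean(),X[:,1].mean(),np.ptp(X[:,1]))
i=w['image'];cv2.imwrite('pics/w11c.png',np.vstack([cv2.resize(i[195:245,100:160],(600,300)[:2],interpolation=cv2.INTER_CUBIC)[:,:],cv2.resize(i[195:245,480:540],(600,300),interpolation=cv2.INTER_CUBIC)]))
"
```

```text
[0.60326392 0.01173464 0.31281282] [1.79999496e+02 3.35707306e-02 1.79367405e+02] [-0.55259784  0.49625926 -3.80987119] 0.10921281935415328
156 0.5559807321003382 0.012684851284126018 0.22431209543248848
176 0.5665000207241184 0.012560346914107894 0.22440886304030055
196 0.5773273093169861 0.012432109075600141 0.22457004616883802
```

View pics/w11c.png

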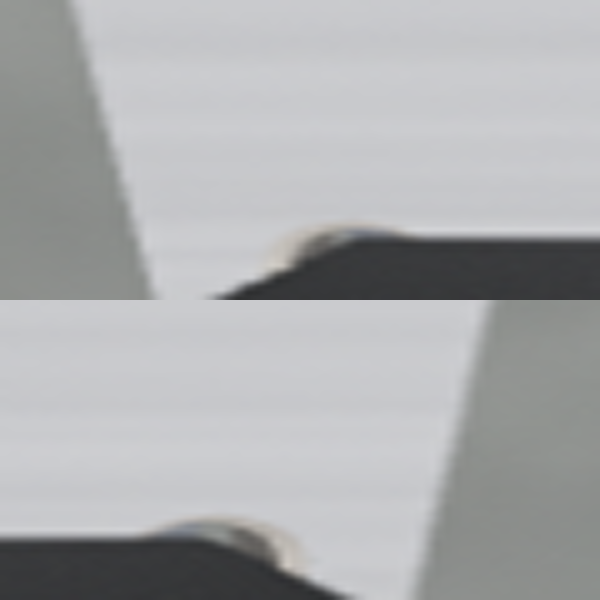

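The crops show only the hole rims peeking out beside the gripper body, so nothing more to gain. The numbers agree within about 0.3 mm; lower slowly on force.

send_rows(
  xyz=[
    [-0.0002, -0.0001, 0.001],
    [0, 0, 0.001],
    [0, 0, 0.001],
    [0, 0, 0.001],
    [0, 0, 0.001],
    [0, 0, 0],
  ],
  rotation=[
    [0, 0, 0],
    [0, 0, 0],
    [0, 0, 0],
    [0, 0, 0],
    [0, 0, 0],
    [0, 0, 0],
  ],
  jaw=[0, 0, 0, 0, 0, 0],
)

```text
time_s: 43.3
tool_pos: [0.6032, 0.0117, 0.3074]
tool_rot: [180.0, -0.0, 179.4]
force: [-0.5, 0.4, -3.8]
grip_width: 0.0329
grasp_force: 45.0
```

send_rows(
  xyz=[
    [0, 0, 0.001],
    [0, 0, 0.001],
    [0, 0, 0.001],
    [0, 0, 0.001],
    [0, 0, 0],
  ],
  rotation=[
    [0, 0, 0],
    [0, 0, 0],
    [0, 0, 0],
    [0, 0, 0],
    [0, 0, 0],
  ],
  jaw=[0, 0, 0, 0, 0],
)

```text
time_s: 43.8
tool_pos: [0.6032, 0.0117, 0.3034]
tool_rot: [-180.0, -0.0, 179.4]
force: [0.6, -0.2, -4.3]
grip_width: 0.0332
grasp_force: 45.0
```

send_rows(
  xyz=[
    [0, 0, 0.001],
    [0, 0, 0.001],
    [0, 0, 0.001],
    [0, 0, 0.001],
    [0, 0, 0.001],
    [0, 0, 0.0008],
    [0, 0, 0],
  ],
  rotation=[
    [0, 0, 0],
    [0, 0, 0],
    [0, 0, 0],
    [0, 0, 0],
    [0, 0, 0],
    [0, 0, 0],
    [0, 0, 0],
  ],
  jaw=[0, 0, 0, 0, 0, 0, 0],
)

```text
time_s: 44.5
tool_pos: [0.6032, 0.0117, 0.2976]
tool_rot: [180.0, -0.0, 179.4]
force: [1.2, -0.1, -4.6]
grip_width: 0.033
grasp_force: 45.0
```

send_rows(
  xyz=[
    [0, 0, 0.0005],
    [0, 0, 0.0005],
    [0, 0, 0.0004],
    [0, 0, 0],
  ],
  rotation=[
    [0, 0, 0],
    [0, 0, 0],
    [0, 0, 0],
    [0, 0, 0],
  ],
  jaw=[0, 0, 0, 0],
)

```text
time_s: 44.9
tool_pos: [0.6033, 0.0117, 0.2967]
tool_rot: [180.0, 0.0, 179.4]
force: [-0.5, -0.7, -2.6]
grip_width: 0.0329
grasp_force: 45.0
```

send_rows(
  xyz=[
    [0, 0, 0.0005],
    [0, 0, 0.0003],
    [0, 0, 0],
  ],
  rotation=[
    [0, 0, 0],
    [0, 0, 0],
    [0, 0, 0],
  ],
  jaw=[0, 0, 0],
)

```text
time_s: 45.2
tool_pos: [0.6033, 0.0116, 0.2966]
tool_rot: [180.0, 0.0, 179.4]
force: [-4.4, 0.3, 5.6]
grip_width: 0.0328
grasp_force: 45.0
```

Seated at the expected height (0.2966). Release, rise and check.

send_rows(
  xyz=[
    [0, 0, 0],
    [0, 0, 0],
    [0, 0, 0],
    [0, 0, 0],
    [0, 0, -0.01],
    [0, 0, -0.03],
    [0, 0, -0.04],
    [0, 0, -0.05],
    [0, 0, -0.04],
    [-0.02, 0, 0],
    [0, 0, 0],
    [0, 0, 0],
  ],
  rotation=[
    [0, 0, 0],
    [0, 0, 0],
    [0, 0, 0],
    [0, 0, 0],
    [0, 0, 0],
    [0, 0, 0],
    [0, 0, 0],
    [0, 0, 0],
    [0, 0, 0],
    [0, 0, 0],
    [0, 0, 0],
    [0, 0, 0],
  ],
  jaw=[0.55, 0.7, 1, 1, 1, 1, 1, 1, 1, 1, 1, 1],
)

```text
time_s: 46.4
tool_pos: [0.6231, 0.0115, 0.4653]
tool_rot: [-180.0, -0.1, 179.4]
force: [-0.8, -0.5, 0.0]
grip_width: 0.0874
grasp_force: 0.0
```

```bash
python3 -c "
from h import *
w=cam('wrist');s=cam('scene')
cv2.imwrite('pics/fin.png',np.vstack([cv2.resize(w['image'][0:270,60:580],(560,291)),cv2.resize(s['image'][90:330,190:500],(560,434))[:300]]))
"
```

```text
(no output)
```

View pics/fin.png

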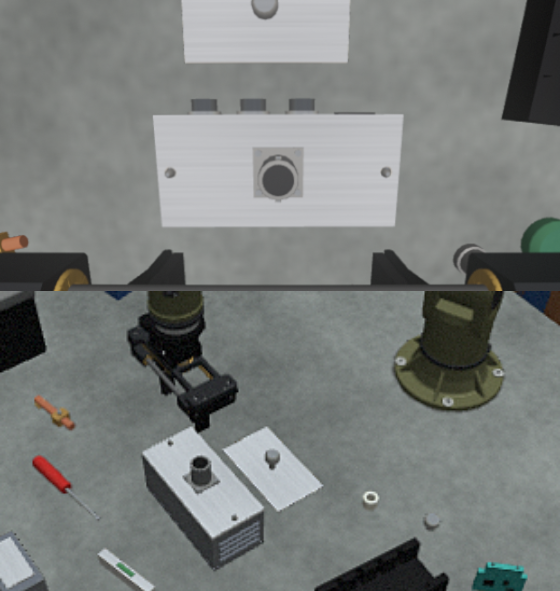

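The plate sits flush with both pins in its holes, at (170,172) and (386,172). The cover lies flat, knob up and clear of the recorder, and the carrier is empty. Handing in.

```bash
python3 -c "
from cell import env
print(env.sign_off())"
```

```text
the job is handed in; nothing more can be done
None
```

The job is done and handed in at about 46 s: the cover is off and lying flat, both cards that were present are home in slots 1 and 2, and the connector plate is seated flush on the pins; `sign_off` returned no verdict.

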